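# Pin the sander table's hinge with an R-clip

## Robot

A 6-joint arm with a two-finger parallel gripper is mounted at the origin on the work surface. World frame = base frame: x ahead of the robot, y to its left, z up, the work surface at z = 0. Lengths are in mm, angles in rad, forces in N, time in s.
With the tool pointing down it reaches from about 350 to 975 mm from the base axis. Payload 7.1 kg.
Tool frame: the origin (TCP) lies at the very end of the fingers, on their centre line; the grasp point (between the pads) lies 19 mm behind it; x points along the fingers, y is the direction in which the jaws open and shut, and the axes are right-handed (so a half turn about x gives the same grasp; the last joint's range is limited). The gripper opens to 88 mm and grips with 3 to 60 N. Pads are 20 mm wide; open, the fingers measure 115 mm over their backs; the gripper's body (75 mm by 178 mm) begins 61 mm behind the grasp point.
Start: joints at [-1.352, 0.423, 1.63, -0, 1.089, -0.019], TCP at [147.247, -607.39, 222.675] pointing down, gripper open.
Joint ranges: [-3, 3], [-0.9, 2.11], [0.09, 2.58], [-1.31, 4.45], [0.11, 2.69], [-2.54, 2.54]. Speed limits (rad/s): [2.39, 2.39, 3.01, 3.14, 3.14, 3.14].

## Interface

Orientations are given as a rotation vector (axis times angle).
In Python, from workcell import ctrl gives the robot as it stands. The module is installed in compiled form; this text tells all that it offers.
- The arm moves only by the tool carry_out, never from a script. Its argument "commands" is a list of rows, each a list of 6 numbers: the shift along the tool's x, y, z in m, then the turn, a rotation vector about the tool's x, y, z in degrees. In form: [[tx, ty, tz, rx, ry, rz], ...]. A call has 1 to 8 rows; each row shifts and turns the pose as measured when the row begins, along the tool's axes as they then stand; what a row does not reach is not made up. A row lasts 1/8 s, in which the tool goes at most 62.5 mm and 10.7 degrees, less where a joint would pass 70% of its speed; a pose out of reach is approached as far as the arm can. A call with a gripper value outside its range is refused whole. "grip" is the closure, from 0 (fully open) to 1 (shut), set as the call begins (left out, the last holds). The fingers move at their own pace and stop on an object; the grip force is fixed at half the most. Time passes only in rows, so rows that do not move let the fingers close. It gives the time, the measured TCP pose, the force and the opening at its end, in the units of the state.
- ctrl.get_obs(): the state, without advancing time (a new reading comes with each control period).
- ctrl.get_image(name): name is "scene" or "side" or "wrist"; returns a dict with "pixels" (400x640x3 uint8, blue, green, red), "intrinsics" (3x3 intrinsics, pixels), "rvec" (rotation vector, rad) and "tvec" (3), from world to camera coordinates, as OpenCV has them. Camera axes: x right, y down, z forward; pixel columns grow to the right and rows downward; lengths in mm; the calibration is good to about 2 mm. A picture is of the moment at which its call begins. There is no depth.
- ctrl.close_job(): hands the job in, once; it reports no verdict.
The state is a dict: "t": time; "qpos": joint angles; "qvel": joint speeds; "joint_torque": joint torques, N m; "ee_pos": TCP position; "orientation": TCP orientation; "ft_force": force on the tool from outside, world axes, zero at the start; "moment": the same for the moment, N m; "width": finger opening in mm.
Only numpy, scipy, OpenCV 4.12 (cv2) and the standard library are available. Lean on these libraries where they do the work, as an engineer would, in place of code of your own. Each camera call takes 0.05 s, during which the arm holds its last target. There are 200 camera calls.

## Task

Push the sander table's hinge pin fully home by its head, so that its cross-hole comes clear of the blue lug. Then take the R-clip out of its wooden stand and push it down onto the pin's end, straight leg through the cross-hole and bent leg snapped over the pin, until the pin sits fully in the clip's bow; feel for the hole and force nothing. Let go and leave the other things where they are.

Things in the scene. Friction and masses are not known exactly. Their poses are not given: they have to be found in the camera images.
- bracket: The sander's tilting table on its hinge bracket, bolted to the bench: blue base 130 x 116 x 12 mm, blue lugs (outer faces at y = -62 and +62 mm), steel table plate above, from x = -40 to +150, y = -54 to +54 mm, upper face 138 mm above the bench. Origin: centre of the base's underside, z up. The level hinge axis runs along y at x = 0, 100 mm above the bench.
- pin (a joint): How far the hinge pin is pushed along the bracket's -y (m): starts 0.002 to 0.020, home 0.040 (hard stop). About 5 N of friction. A 36 mm round steel bar with a round head (48 mm across, 14 mm thick) at its +y end; the head's outer face is at bracket y = 118 mm minus this value. A 10.5 mm cross-hole goes through 15 mm from the bar's -y end, hidden in the lug until pushed home.
- hole_home (a point): Middle of the cross-hole when the pin is home, on the hinge axis at bracket y = -75 mm; axes as the bracket's. It does not show roll: the pin rolls about its axis (0.08 N m friction, 0.7 rad limit) and has rolled, so the hole's mouth lies up to 9.5 mm to one side (+x or -x) of the bar's top line, leaning up to 0.54 rad. The leg's end can catch the mouth and, moved level to x = 0, roll it upright.
- clip: The R-clip of 8 mm steel wire, about 120 g, 141 mm tall, standing in its stand (it may lean 0.1 rad). Origin: rounded lower tip of its straight leg, which runs up along z (x = y = 0). It lies flat in its x-z plane, bent leg on the +x side. Bent leg's centreline, x/z in mm: leaves the eye at 20/115, neck 12/73, bow 22/46, narrowest throat 15.5/30, flared tip 27/19.
- clip_seat (a point): Centre of the clip's bow (18 mm inside radius), on the straight leg's axis 46 mm above its tip: the pin's axis lies here when the clip is fully on. Axes as the clip's. The bent leg springs outward about a pivot near the eye (13 N m/rad); riding over the pin takes a push of about 8 to 18 N, beginning some 30 mm before it is home; past the widest point it pulls itself on.
- clip_eye (a point): Centre of the clip's eye, at clip x = 13, z = 124 mm: a steel ring of 34 mm outside diameter, 12 mm thick along the clip's y; the place to grip, across its thickness. Axes as the clip's.
- stand: Fixed wooden block 78 x 45 x 30 mm; origin at the centre of its underside. The clip's straight leg stands 22 mm deep in a 9 mm round hole at x = -12 mm, its bent leg in a slot towards +x; the clip lifts straight up.
- jar: Bystander: closed jar, 60 mm across, 75 mm tall, origin under its centre.
- sanding_block: Bystander: cork sanding block 65 x 110 x 28 mm, origin under its centre.
- screwdriver: Bystander: screwdriver 160 mm long lying on the bench.

How it is judged (in metres and radians):
On the way, in this order (a step that is already met when the one before it is completed fails the run):
1. the hinge pin is pushed home (value of joint pin above 0.038 m), for 0.2 s.
2. the clip is fully on the pin (distance between clip_seat and hole_home below 0.005 m), for 0.1 s.
At the end, for the whole second after the job is handed in: The pin is home (at least 37 of 40 mm), the clip is on it with the centre of its bow within 5 mm of the pin's axis at the cross-hole, its flat square to the pin within 0.25 rad, at rest and released (value of joint pin above 0.037 m and distance between clip_seat and hole_home below 0.005 m and angle between the y axis of clip and the y axis of hole_home, either way round below 0.25 rad and linear speed of clip below 0.02 m/s); the robot touches nothing.
It fails at once if the clip is forced against the pin or bracket (more than 30 N) (contact force between clip and bracket above 30 N).
It fails at once if the robot shoves the pin or bracket with more than 45 N (contact force between any of the fingers, the arm and bracket above 45 N).
It fails at once if a bystander is moved more than 30 mm (distance of any of jar, sanding_block, screwdriver from where it was at the start of the episode above 0.03 m).
It also fails if it takes over 72 s, if anything falls off the work surface, if the arm or the gripper's body presses on something with over 40 N, if the wrist force passes 120 N, or if a joint passes its speed limit or range.

## Working session

There is one attempt and no reset: what is moved stays moved. The work goes in short steps, Python scripts to look and compute and a tool call to move; the robot and the scene stay as the last step left them, time stands still between calls to the robot, and variables do not carry over. Pictures are saved under pics/ and viewed, about 8 in all and at most 12, crops included, and the job is handed in when it is done.

Besides the shell and the picture viewer there is one more tool, called as name(argument=value, ...), one argument or row to a line, values as JSON. carry_out: Moves the arm, as the interface text tells. Its arguments: {"type":"object","properties":{"commands":{"type":"array"},"grip":{"type":"number"}},"required":["commands"]}

```bash
mkdir -p pics; cat > h.py <<'E'
import numpy as np, cv2
from workcell import ctrl
from scipy.spatial.transform import Rotation as R
def cap(n,f):
    d=ctrl.get_image(n); cv2.imwrite('pics/'+f+'.png',d['pixels']); np.savez('pics/'+f,**{k:np.asarray(d[k],float) for k in('intrinsics','rvec','tvec')})
def P(f):
    d=np.load('pics/'+f+'.npz'); Rm=cv2.Rodrigues(d['rvec'])[0]; return d['intrinsics'],Rm,d['tvec'].reshape(3)
def ray(f,u,v):
    K,Rm,t=P(f); r=Rm.T@np.linalg.inv(K)@[u,v,1]; return -Rm.T@t, r/np.linalg.norm(r)
def plane(f,u,v,z):
    c,r=ray(f,u,v); return c+r*(z-c[2])/r[2]
def tri(*o):
    A=np.zeros((3,3));b=np.zeros(3);L=[ray(*x) for x in o]
    for c,r in L: M=np.eye(3)-np.outer(r,r);A+=M;b+=M@c
    p=np.linalg.solve(A,b); return p,[round(float(np.linalg.norm(np.cross(p-c,r))),1) for c,r in L]
def proj(f,X):
    K,Rm,t=P(f); q=(Rm@np.atleast_2d(X).T).T+t; q=q@K.T; return q[:,:2]/q[:,2:]
def st():
    o=ctrl.get_obs(); print({k:np.round(o[k],3).tolist() for k in('t','ee_pos','orientation','ft_force','moment','width','qpos')}); print(R.from_rotvec(o['orientation']).as_matrix().round(3).tolist()); return o
E
python3 - <<'E'
from h import *
st()
for n in('scene','side','wrist'): cap(n,n+'0')
for n in('scene','side','wrist'): print(n,ray(n+'0',320,200))
a=cv2.imread('pics/scene0.png');b=cv2.imread('pics/side0.png')
E
```

```text
{'t': 0.0, 'ee_pos': [147.109, -606.859, 221.87], 'orientation': [2.096, 0.252, -2.096], 'ft_force': [0.277, -0.139, -0.542], 'moment': [-0.008, -0.051, 0.024], 'width': 87.764, 'qpos': [-1.352, 0.424, 1.631, -0.0, 1.089, -0.019]}
[[-0.0, 0.236, -0.972], [0.002, -0.972, -0.236], [-1.0, -0.002, -0.0]]
scene (array([1283.15700502, -491.93068575,  700.8519851 ]), array([-0.66243986,  0.50023114, -0.55762194]))
side (array([ 375.19140455, -739.00545749,  993.37118136]), array([ 0.17717317,  0.64111748, -0.74671149]))
wrist (array([ 228.11500238, -588.60850353,  384.08303341]), array([-0.2981224, -0.0905741, -0.9502207]))
```

View pics/scene0.png

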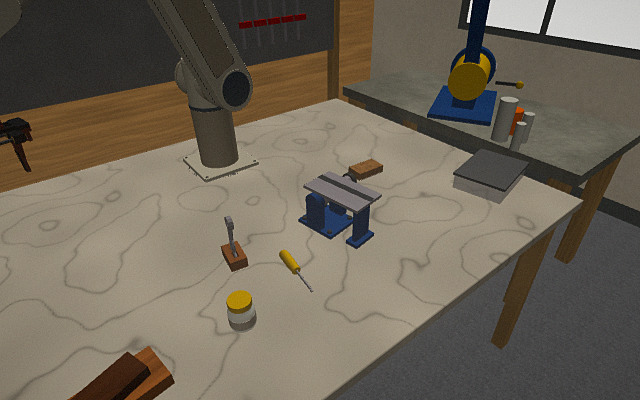

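View pics/side0.png

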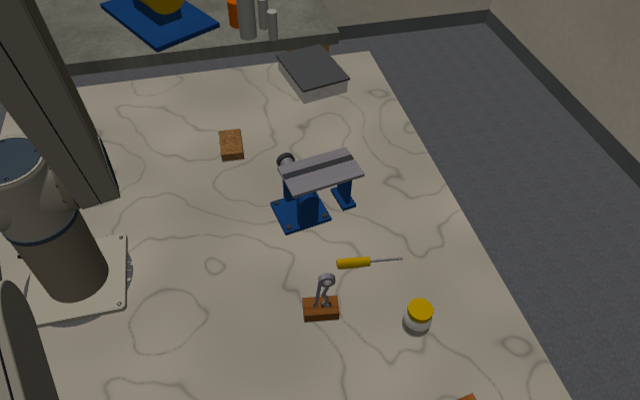

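View crops.

The scene shows the bracket at about (340,205), the clip in its stand at (232,245), the screwdriver at (290,265) and the jar at (240,310). In the side view the pin head is at (287,160), the stand at (321,305) and the clip eye at (326,281). I'll enlarge both views to measure them.

```bash
python3 - <<'E'
from h import *
def crop(f,x,y,w,h,s): 
    im=cv2.imread(f'pics/{f}.png')[y:y+h,x:x+w]; return cv2.resize(im,None,fx=s,fy=s,interpolation=cv2.INTER_CUBIC)
cv2.imwrite('pics/c1.png',crop('scene0',210,150,180,130,4.4))
a=crop('side0',265,140,115,100,6)[:600]; b=crop('side0',295,262,55,66,6)
c=np.zeros((600,690+110,3),np.uint8); 
a=crop('side0',265,145,105,100,5); b=crop('side0',297,265,50,60,5)
c[:500,:525]=a; c[:300,540:790]=b
cv2.imwrite('pics/c2.png',c)
E
```

```text
(no output)
```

View pics/c1.png

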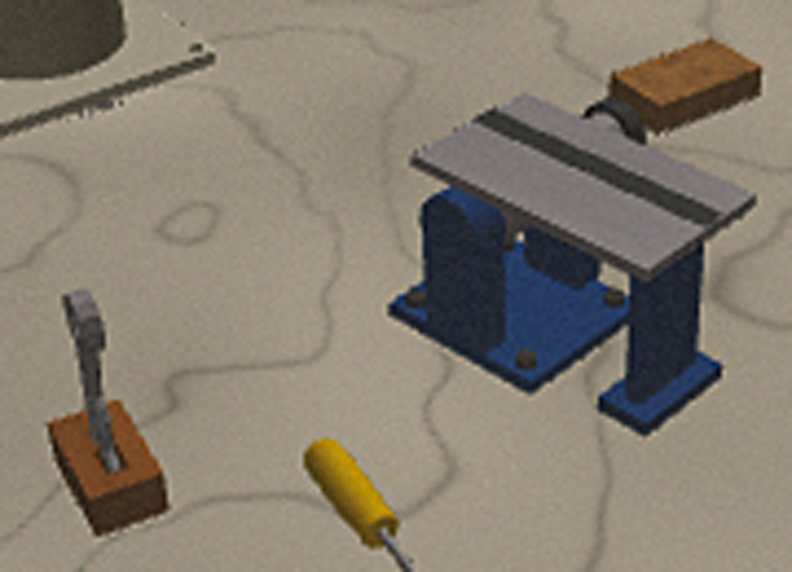

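View pics/c2.png

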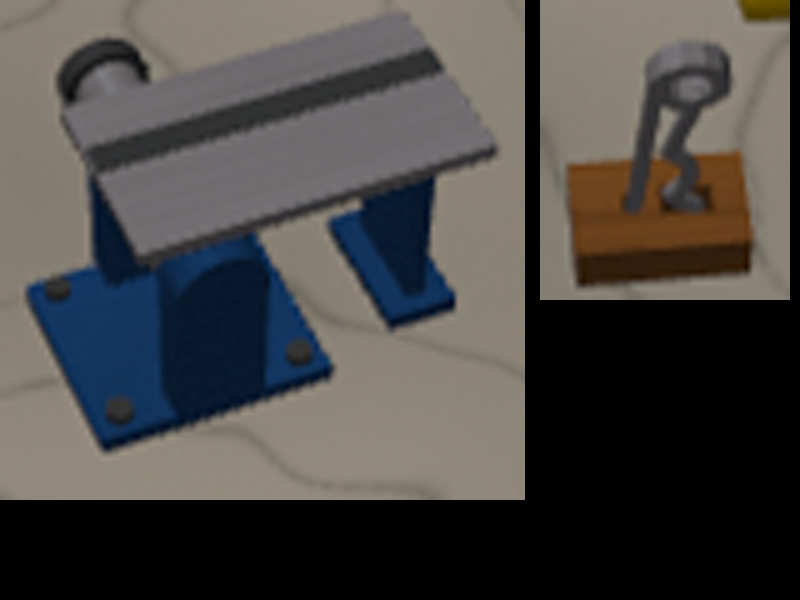

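The crops show four plate corners and three base corners in each view, the stand's top face, and the clip with its straight leg on the left (about -x) and eye on top. Next I fit the poses from both views.

```bash
cat > fit.py <<'E'
from h import *
from scipy.optimize import least_squares
S=lambda x,y:((x+.5)/4.4-.5+210,(y+.5)/4.4-.5+150)
D=lambda x,y:((x+.5)/5-.5+265,(y+.5)/5-.5+145)
C=lambda x,y:((x-540+.5)/5-.5+297,(y+.5)/5-.5+265)
def fit(obs,p0):
    f=lambda p:np.concatenate([proj(v,[p[0]+X[0]*np.cos(p[2])-X[1]*np.sin(p[2]),p[1]+X[0]*np.sin(p[2])+X[1]*np.cos(p[2]),X[2]])[0]-u for v,u,X in obs])
    r=least_squares(f,p0,loss='soft_l1'); return r.x,np.abs(r.fun).reshape(-1,2).round(1).tolist()
s,d='scene0','side0'
o=[(s,S(412,158),(-40,-54,138)),(s,S(525,95),(-40,54,138)),(s,S(755,200),(150,54,138)),(s,S(650,270),(150,-54,138)),(s,S(390,308),(-65,-58,12)),(s,S(530,385),(65,-58,12)),
(d,D(65,117),(-40,54,138)),(d,D(405,12),(150,54,138)),(d,D(496,150),(150,-54,138)),(d,D(138,254),(-40,-54,138)),(d,D(28,292),(-65,58,12)),(d,D(103,438),(-65,-58,12)),(d,D(330,366),(65,-58,12))]
print('bracket',fit(o,[500,0,.2]))
for k in (s,d): print(fit([q for q in o if q[0]==k],[500,0,.2])[0])
o=[(s,S(50,425),(-39,-22.5,30)),(s,S(122,402),(-39,22.5,30)),(s,S(166,484),(39,22.5,30)),(s,S(98,508),(39,-22.5,30)),
(d,C(568,166),(-39,22.5,30)),(d,C(740,153),(39,22.5,30)),(d,C(750,243),(39,-22.5,30)),(d,C(577,255),(-39,-22.5,30))]
print('stand',fit(o,[450,-300,0]))
print('bracket height check',tri((s,*S(412,158)),(d,*D(138,254))),tri((s,*S(755,200)),(d,*D(405,12))))
print('eye',tri((s,*S(85,318)),(d,*C(690,75))))
print('leg at stand',plane(d,*C(630,205),30))
print('head',tri((s,*S(612,122)),(d,*D(102,68))))
print('cork',plane(s,*S(612,85),28)),print(plane(s,*S(655,110),28)),print('scr',plane(s,*S(330,455),15),plane(s,*S(375,530),15))
print('cork side',[plane(d,*q,28) for q in((219,132),(241,130),(243,150),(221,152))])
print('jar',plane(d,420,309,75),plane(s,239,299,75))
E
python3 fit.py
```

```text
bracket (array([5.51171769e+02, 8.30680169e+01, 1.64833856e-01]), [[1.0, 1.6], [0.6, 1.6], [0.2, 2.0], [1.4, 0.4], [1.2, 2.1], [0.6, 1.1], [0.2, 2.3], [0.9, 0.9], [1.7, 1.1], [1.1, 0.1], [0.1, 1.9], [0.4, 0.8], [2.0, 0.0]])
[5.57822074e+02 8.03075064e+01 1.69001806e-01]
[5.48690592e+02 8.15622471e+01 1.63351372e-01]
stand (array([ 5.31343313e+02, -2.11807142e+02, -1.45347527e-01]), [[1.1, 1.5], [1.2, 1.7], [1.1, 3.4], [2.6, 2.8], [0.6, 0.7], [1.0, 0.7], [1.6, 0.7], [0.4, 0.3]])
bracket height check (array([519.03475676,  28.2256047 , 131.42298928]), [1.3, 1.3]) (array([689.10849465, 163.18303037, 131.42731182]), [1.2, 1.2])
eye (array([ 540.26994366, -211.79995831,  128.38468129]), [0.1, 0.1])
leg at stand [ 516.48273408 -210.6255837    30.        ]
head (array([532.23938229, 185.01118168, 105.45809648]), [0.6, 0.6])
cork [391.26714821 310.1984222   28.        ]
[442.20414326 310.30979419  28.        ]
scr [ 609.31577787 -102.78749932   15.        ] [ 678.75957009 -117.72500155   15.        ]
cork side [array([376.09597879, 422.1876284 ,  28.        ]), array([441.43023196, 416.66873745,  28.        ]), array([434.74811016, 327.32442231,  28.        ]), array([372.04911776, 333.02957447,  28.        ])]
jar [ 722.39737972 -293.25890979   75.        ] [ 729.96564289 -291.90983317   75.        ]
```

carry_out(
  commands=[
    [-0.014,-0.036,-0.052,0,0,0],
    [-0.014,-0.036,-0.052,0,0,0],
    [-0.014,-0.036,-0.052,0,0,0],
    [-0.014,-0.036,-0.052,0,0,0],
    [-0.014,-0.036,-0.052,0,0,0],
    [-0.014,-0.036,-0.052,0,0,0],
    [-0.014,-0.036,-0.052,0,0,0],
    [0,0,0,0,0,0],
  ],
  grip=1,
)

```text
t: 1.15
ee_pos: [434.8, -283.9, 316.9]
orientation: [2.099, 0.251, -2.097]
ft_force: [0.9, 0.3, 0.2]
width: 11.4
```

```bash
cat >> h.py <<'E'
def go(x,y,z,yaw_deg):
    "tool-frame shift and turn about tool x to bring TCP there, tool y along world (sin yaw,-cos yaw)"
    o=ctrl.get_obs(); M=R.from_rotvec(o['orientation']); a=np.radians(yaw_deg)
    T=np.array([[0,np.sin(a),-np.cos(a)],[0,-np.cos(a),-np.sin(a)],[-1,0,0]])
    d=M.inv().apply(np.array([x,y,z])-o['ee_pos']); r=(M.inv()*R.from_matrix(T)).as_rotvec(degrees=True)
    print('shift',d.round(1),'len',np.linalg.norm(d).round(1),'turn',r.round(2))
E
python3 - <<'E'
from h import *
st(); cap('wrist','w1'); print(proj('w1',[[536,-212,148],[519,-210,30],[540,0,100]]))
E
```

```text
{'t': 1.15, 'ee_pos': [434.832, -283.877, 316.947], 'orientation': [2.099, 0.251, -2.097], 'ft_force': [0.865, 0.295, 0.201], 'moment': [0.015, 0.028, 0.017], 'width': 11.414, 'qpos': [-0.603, 0.164, 1.762, 0.003, 1.217, 0.732]}
[[0.001, 0.233, -0.972], [0.003, -0.972, -0.233], [-1.0, -0.003, -0.001]]
[[268.39396627  69.34733503]
 [277.16113761  90.46804693]
 [ 89.89078344  22.54275515]]
```

carry_out(
  commands=[
    [0,-0.05,-0.03,0,0,0],
    [0,-0.05,-0.03,0,0,0],
    [0,-0.05,-0.03,0,0,0],
    [0,0,0,0,0,0],
  ],
)

```text
t: 1.7
ee_pos: [484.5, -119.7, 314.2]
orientation: [2.099, 0.241, -2.108]
ft_force: [0.3, -0.7, -0.7]
width: 0.4
```

```bash
python3 - <<'E'
from h import *
st(); cap('wrist','w2'); print(proj('w2',[[536,-212,148],[519,-210,30],[570,0,100],[512,60,138],[703,158,138]]))
a=cv2.imread('pics/w1.png');b=cv2.imread('pics/w2.png')
cv2.imwrite('pics/m1.png',np.vstack([cv2.resize(a[0:300,150:550],(400,300)),cv2.resize(b[0:300,150:550],(400,300))]))
cv2.imwrite('pics/m2.png',np.hstack([cv2.resize(a[0:200,160:360],(400,400),interpolation=2),cv2.resize(b[100:300,220:420],(400,400),interpolation=2)]))
E
```

```text
{'t': 1.7, 'ee_pos': [484.506, -119.678, 314.16], 'orientation': [2.099, 0.241, -2.108], 'ft_force': [0.32, -0.681, -0.728], 'moment': [0.014, -0.029, 0.056], 'width': 0.365, 'qpos': [-0.267, 0.135, 1.803, 0.001, 1.209, 1.078]}
[[-0.005, 0.223, -0.975], [0.003, -0.975, -0.223], [-1.0, -0.004, 0.004]]
[[ 406.62565533  152.67474516]
 [ 378.74652218  150.39439559]
 [ 230.55764791   76.98490867]
 [ 159.16411573  116.79880345]
 [  62.15115319 -127.34454205]]
```

View pics/w2.png

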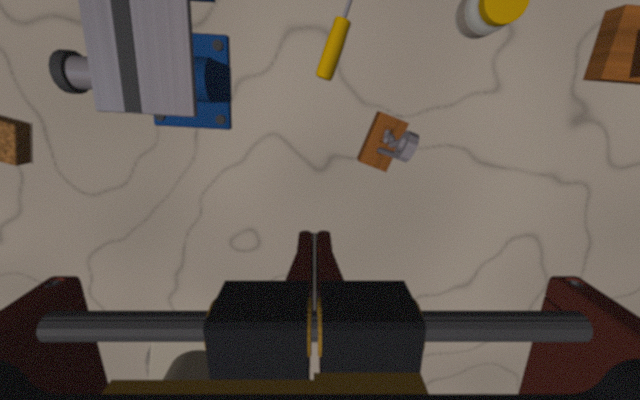

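The wrist view w2 shows the pin head at (65,72), plate corners at about (100,112) and (194,117), and the stand and clip at (385,142). The screwdriver is at (333,50) and clear of everything. I'll enlarge it for precise measurement.

```bash
python3 - <<'E'
from h import *
a=cv2.imread('pics/w1.png');b=cv2.imread('pics/w2.png')
c=np.zeros((600,800,3),np.uint8)
c[:300,:400]=cv2.resize(a[40:115,220:320],(400,300),interpolation=2)
c[:300,400:]=cv2.resize(b[105:180,345:445],(400,300),interpolation=2)
c[300:,:600]=cv2.resize(b[20:140,20:260],(600,300),interpolation=2)
c=cv2.convertScaleAbs(c,alpha=1.4); cv2.imwrite('pics/m3.png',c)
E
```

```text
(no output)
```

View pics/m3.png

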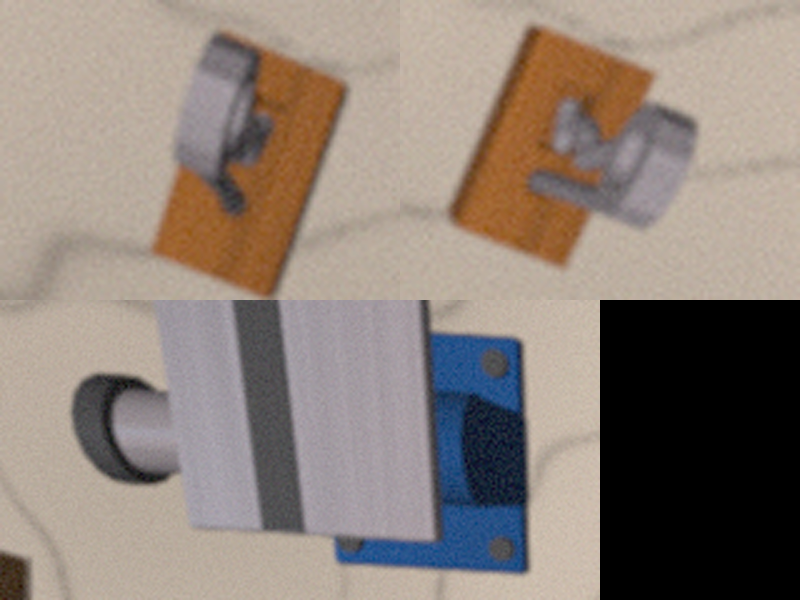

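```bash
cat > fit2.py <<'E'
from fit import *
print('-----')
A=lambda x,y:((x+.5)/4-.5+220,(y+.5)/4-.5+40)
B=lambda x,y:((x-400+.5)/4-.5+345,(y+.5)/4-.5+105)
W=lambda x,y:((x+.5)/2.5-.5+20,(y-300+.5)/2.5-.5+20)
a,b='w1','w2'
o=[(b,W(190,527),(-40,54,138)),(b,W(437,540),(-40,-54,138)),(b,W(527,571),(-65,-58,12)),(b,W(522,341),(65,-58,12)),(b,W(338,562),(-65,58,12))]
pb,r=fit(o,[551,83,.165]);print('bracket',pb,r)
o=[(a,A(222,32),(39,22.5,30)),(a,A(342,88),(39,-22.5,30)),(a,A(268,293),(-39,-22.5,30)),(a,A(153,248),(-39,22.5,30)),
(b,B(543,28),(39,22.5,30)),(b,B(655,72),(39,-22.5,30)),(b,B(568,268),(-39,-22.5,30)),(b,B(457,210),(-39,22.5,30))]
print('stand',fit(o,[531,-212,-.145]))
for k in(a,b): print(fit([q for q in o if q[0]==k],[531,-212,-.145])[0])
print('eye',tri((a,*A(218,105)),(b,*B(650,165))))
print('eye',tri((a,*A(218,105)),(b,*B(650,165)),(s,*S(85,318)),(d,*C(690,75))))
print('leg',plane(a,*A(238,210),30),plane(b,*B(533,180),30))
K,c_,s_=pb[:2],np.cos(pb[2]),np.sin(pb[2])
w=lambda x,y:K+[c_*x-s_*y,s_*x+c_*y]
print('hole',w(0,-75),'head140',w(0,140),'plate cnr',w(-40,54))
# head outer rim: leftmost, solve y along axis with z=100
for y in(118,112,106,100,96): print(y,((proj(b,[*w(24,y),100])[0]-[20,20])*2.5+[0,300]).round(0),((proj(b,[*w(0,y),124])[0]-[20,20])*2.5+[0,300]).round(0),((proj(b,[*w(-24,y),100])[0]-[20,20])*2.5+[0,300]).round(0))
E
python3 fit2.py | sed '1,/-----/d'
```

```text
bracket [5.51966672e+02 8.13660406e+01 1.68045197e-01] [[0.1, 0.3], [0.9, 0.4], [0.3, 1.2], [0.3, 2.6], [1.1, 0.2]]
stand (array([ 5.31918854e+02, -2.13049339e+02, -1.39304165e-01]), [[0.0, 1.2], [1.0, 2.0], [0.1, 1.6], [0.7, 0.9], [0.1, 0.7], [0.5, 0.1], [0.7, 0.2], [0.2, 4.2]])
[ 5.31360411e+02 -2.13037475e+02 -1.44419793e-01]
[ 5.32123117e+02 -2.13117619e+02 -1.36112631e-01]
eye (array([ 541.91237895, -214.95076504,  133.27726284]), [0.2, 0.2])
eye (array([ 541.55089586, -214.03347504,  130.71263937]), [0.6, 1.8, 1.8, 1.9])
leg [ 517.47918261 -213.13913604   30.        ] [ 519.8069657  -208.41184112   30.        ]
hole [564.5108269    7.42252044] head140 [528.55091522 219.39394482] plate cnr [503.49833582 127.91515894]
118 [ 82. 369.] [ 48. 420.] [103. 480.]
112 [ 96. 369.] [ 62. 421.] [116. 481.]
106 [109. 370.] [ 76. 422.] [129. 482.]
100 [122. 371.] [ 90. 423.] [142. 482.]
96 [131. 372.] [ 99. 423.] [150. 483.]
```

```bash
python3 - <<'E'
from h import *
go(528.5,221,314,9.6)
E
```

```text
shift [   0.5 -323.8 -119.3] len 345.0 turn [3.23 0.27 0.17]
```

carry_out(
  commands=[
    [0,-0.054,-0.018,3.2,0,0],
    [0,-0.054,-0.017,0,0,0],
    [0,-0.054,-0.017,0,0,0],
    [0,-0.054,-0.017,0,0,0],
    [0,-0.054,-0.017,0,0,0],
    [0,-0.054,-0.017,0,0,0],
    [0,0,0,0,0,0],
  ],
)

```text
t: 2.62
ee_pos: [535.0, 206.2, 310.8]
orientation: [2.137, 0.15, -2.155]
ft_force: [0.2, 0.3, 0.0]
width: 0.3
```

```bash
python3 - <<'E'
from h import *
st(); go(528.5,221,88,9.6); cap('wrist','w3')
E
```

```text
{'t': 2.625, 'ee_pos': [534.997, 206.218, 310.793], 'orientation': [2.137, 0.15, -2.155], 'ft_force': [0.208, 0.27, 0.011], 'moment': [-0.039, -0.008, 0.005], 'width': 0.289, 'qpos': [0.348, 0.261, 1.653, -0.001, 1.237, 1.776]}
[[-0.008, 0.142, -0.99], [-0.004, -0.99, -0.142], [-1.0, 0.002, 0.008]]
shift [222.8 -16.1   2.4] len 223.4 turn [-1.43  0.49 -0.13]
```

carry_out(
  commands=[
    [0,-0.017,0.002,-1.4,0.5,0],
    [0,0,0,0,0,0],
    [0.05,0,0,0,0,0],
    [0.05,0,0,0,0,0],
    [0.05,0,0,0,0,0],
    [0.05,0,0,0,0,0],
    [0.022,0,0,0,0,0],
    [0,0,0,0,0,0],
  ],
)

```text
t: 3.68
ee_pos: [533.4, 210.8, 85.4]
orientation: [2.144, 0.163, -2.132]
ft_force: [1.3, -0.2, 0.7]
width: 0.4
```

```bash
python3 - <<'E'
from h import *
st(); go(528.5,221,88,9.6)
E
```

```text
{'t': 3.675, 'ee_pos': [533.388, 210.833, 85.442], 'orientation': [2.144, 0.163, -2.132], 'ft_force': [1.349, -0.195, 0.726], 'moment': [-0.013, 0.004, -0.009], 'width': 0.412, 'qpos': [0.359, 0.538, 1.829, -0.008, 0.77, 1.779]}
[[0.006, 0.156, -0.988], [-0.003, -0.988, -0.156], [-1.0, 0.004, -0.005]]
shift [ -2.6 -10.8   3.2] len 11.6 turn [-0.65 -0.31 -0.25]
```

carry_out(
  commands=[
    [0,0,0.003,0,0,0],
    [0,0.005,0,0,0,0],
    [0,0.005,0,0,0,0],
    [0,0.005,0,0,0,0],
    [0,0.005,0,0,0,0],
    [0,0.004,0,0,0,0],
  ],
)

```text
t: 4.42
ee_pos: [536.2, 187.3, 90.2]
orientation: [2.155, 0.167, -2.128]
ft_force: [-0.6, 5.2, -3.3]
width: 0.2
```

carry_out(
  commands=[
    [0,0.004,0,0,0,0],
    [0,0.004,0,0,0,0],
    [0,0.003,0,0,0,0],
  ],
)

```text
t: 4.8
ee_pos: [537.9, 177.7, 90.9]
orientation: [2.158, 0.17, -2.129]
ft_force: [-0.4, 4.8, -2.5]
width: 0.1
```

carry_out(
  commands=[
    [0,0.003,0,0,0,0],
    [0,0.002,0,0,0,0],
  ],
)

```text
t: 5.05
ee_pos: [538.6, 173.5, 91.4]
orientation: [2.16, 0.172, -2.13]
ft_force: [-0.9, 5.1, -3.6]
width: 0.7
```

carry_out(
  commands=[
    [0,0.002,0,0,0,0],
  ],
)

```text
t: 5.18
ee_pos: [538.9, 172.0, 91.6]
orientation: [2.161, 0.172, -2.13]
ft_force: [-1.1, 5.0, -2.7]
width: 0.4
```

carry_out(
  commands=[
    [0,0.002,0,0,0,0],
  ],
)

```text
t: 5.3
ee_pos: [539.1, 170.9, 91.8]
orientation: [2.163, 0.174, -2.131]
ft_force: [-2.3, 14.6, -6.3]
width: 0.7
```

carry_out(
  commands=[
    [0,0.002,0,0,0,0],
    [0,0.001,0,0,0,0],
  ],
)

```text
t: 5.55
ee_pos: [539.1, 171.2, 91.9]
orientation: [2.167, 0.178, -2.134]
ft_force: [-1.5, 6.4, -3.8]
width: 0.2
```

carry_out(
  commands=[
    [0,-0.03,0,0,0,0],
    [-0.05,0,0,0,0,0],
    [-0.05,0,0,0,0,0],
    [-0.05,0,0,0,0,0],
    [0,0.05,0,0,0,0],
    [0,0.05,0,0,0,0],
    [0,0.05,0,0,0,0],
    [0,0.05,0,0,0,0],
  ],
)

```text
t: 6.55
ee_pos: [565.4, -2.8, 249.7]
orientation: [2.171, 0.184, -2.118]
ft_force: [-0.2, 0.6, 0.4]
width: 0.5
```

```bash
python3 - <<'E'
from h import *
st(); go(537,-60,160,9.6)
E
```

```text
{'t': 6.55, 'ee_pos': [565.396, -2.816, 249.705], 'orientation': [2.171, 0.184, -2.118], 'ft_force': [-0.221, 0.614, 0.35], 'moment': [0.034, 0.009, -0.035], 'width': 0.467, 'qpos': [-0.035, 0.294, 1.755, 0.018, 1.069, 1.37]}
[[0.023, 0.157, -0.987], [0.015, -0.987, -0.157], [-1.0, -0.011, -0.025]]
shift [88.2 53.  39.3] len 110.1 turn [-0.55 -1.46  0.62]
```

carry_out(
  commands=[
    [0,0.05,0.04,-0.6,-1.5,0.6],
    [0.045,0.002,0,0,0,0],
    [0.045,0,0,0,0,0],
    [0,0,0,0,0,0],
  ],
)

```text
t: 7.05
ee_pos: [536.6, -65.9, 159.9]
orientation: [2.141, 0.17, -2.129]
ft_force: [-0.1, 1.6, 1.0]
width: 0.6
```

```bash
python3 - <<'E'
from h import *
st(); cap('wrist','w4')
u=proj('w4',[564.5,7.4,118])[0];print(u, proj('w4',[[567,-7.3,118],[562,22,118]]))
im=cv2.imread('pics/w4.png');x,y=int(u[0]),int(u[1]);print(x,y)
x0,y0=max(0,x-100),max(0,y-75); c=im[y0:y0+150,x0:x0+200];print(x0,y0)
cv2.imwrite('pics/c4.png',cv2.convertScaleAbs(cv2.resize(c,None,fx=4,fy=4,interpolation=2),alpha=1.4))
E
```

```text
{'t': 7.05, 'ee_pos': [536.599, -65.855, 159.882], 'orientation': [2.141, 0.17, -2.129], 'ft_force': [-0.088, 1.636, 0.994], 'moment': [-0.05, 0.001, -0.003], 'width': 0.555, 'qpos': [-0.143, 0.383, 1.868, -0.003, 0.884, 1.267]}
[[0.006, 0.162, -0.987], [-0.003, -0.987, -0.162], [-1.0, 0.004, -0.005]]
[214.6337619  168.57636238] [[236.18274256 168.44206089]
 [193.22528392 168.7336148 ]]
214 168
114 93
```

View pics/c4.png

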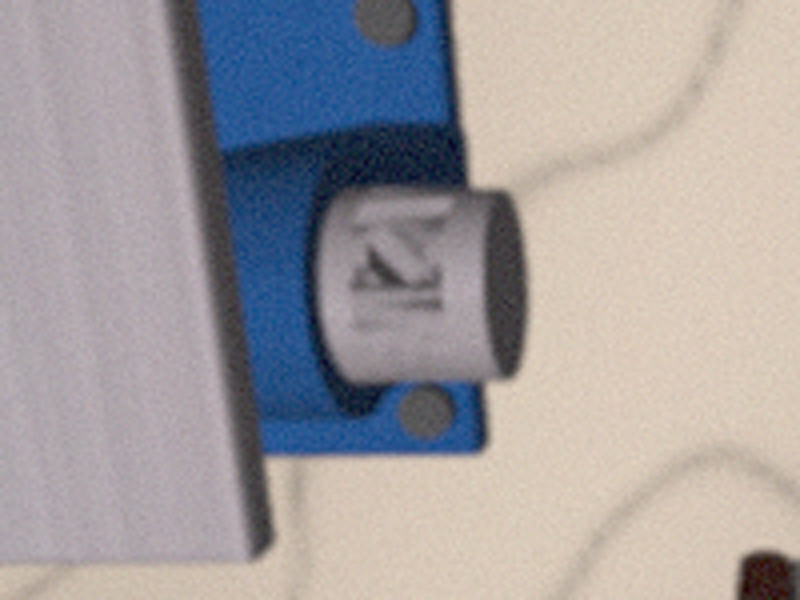

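The pin is home and its bar end shows at crop (500,285). The cross-hole mouth is near (400,265), slightly towards +x of the top line. I'll take one closer look to get the roll.

carry_out(
  commands=[
    [0.03,-0.025,0,0,0,0],
    [0.03,0,0,0,0,0],
    [0,0,0,0,0,0],
  ],
)

```text
t: 7.48
ee_pos: [540.5, -41.1, 107.7]
orientation: [2.155, 0.168, -2.111]
ft_force: [-0.5, 0.0, 1.1]
width: 0.2
```

```bash
python3 - <<'E'
from h import *
st(); cap('wrist','w5'); cap('scene','s5');cap('side','d5')
u=proj('w5',[564.5,7.4,118])[0];print(u, proj('w5',[[567,-7.3,118],[562,22,118],[582.2,10.4,100],[546.8,4.4,100]]))
im=cv2.imread('pics/w5.png');x,y=int(u[0]),int(u[1])
x0,y0=max(0,x-60),max(0,y-50); c=im[y0:y0+100,x0:x0+100];print(x0,y0)
o=np.zeros((600,800,3),np.uint8); o[:,:600]=cv2.convertScaleAbs(cv2.resize(c,None,fx=6,fy=6,interpolation=2),alpha=1.4)
d=cv2.imread('pics/d5.png'); u=proj('d5',[565,0,105])[0];x,y=int(u[0]),int(u[1]);print(x,y)
o[:200,600:]=cv2.resize(d[y-20:y+20,x-20:x+20],(200,200),interpolation=2)
d=cv2.imread('pics/s5.png'); u=proj('s5',[565,0,105])[0];x,y=int(u[0]),int(u[1])
o[210:410,600:]=cv2.resize(d[y-20:y+20,x-20:x+20],(200,200),interpolation=2)
cv2.imwrite('pics/c5.png',o)
E
```

```text
{'t': 7.475, 'ee_pos': [540.452, -41.085, 107.663], 'orientation': [2.155, 0.168, -2.111], 'ft_force': [-0.536, 0.002, 1.098], 'moment': [0.025, 0.003, -0.026], 'width': 0.205, 'qpos': [-0.096, 0.46, 1.903, -0.004, 0.757, 1.314]}
[[0.021, 0.163, -0.986], [-0.005, -0.987, -0.163], [-1.0, 0.008, -0.02]]
[230.28584994 202.59941548] [[258.20627579 202.41330715]
 [202.52168184 202.81443157]
 [235.8482728  163.43282801]
 [240.42001584 221.83910963]]
170 152
313 208
```

View pics/c5.png

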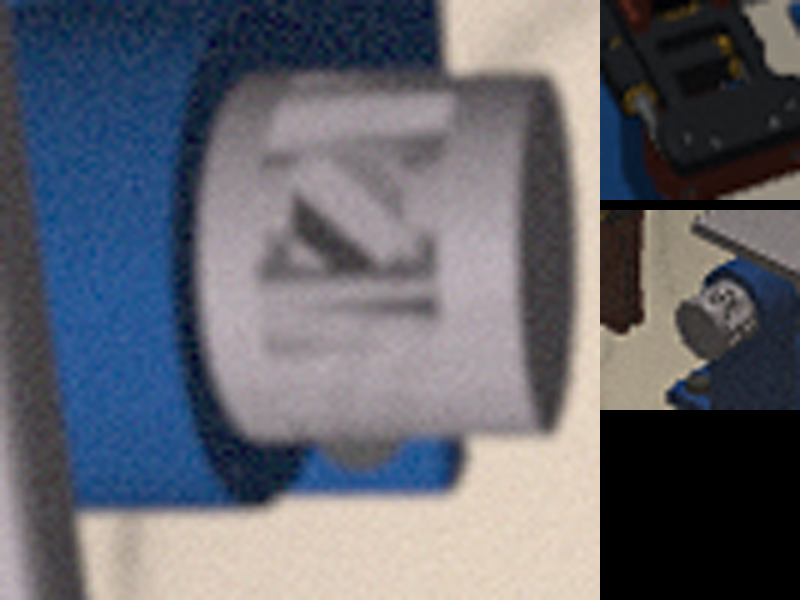

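The mouth patch spans crop x 260–450 and y 90–355, centred at about (355,222). That puts it on the +x side of the top line. The bar silhouette is about 2 px lower than predicted.

```bash
python3 - <<'E'
from h import *
from scipy.optimize import least_squares
px=lambda x,y:((x+.5)/6-.5+170,(y+.5)/6-.5+152)
th=.168; ax=np.array([-np.sin(th),np.cos(th),0]); bx=np.array([np.cos(th),np.sin(th),0])
# silhouette: both edges => bar x offset, at end rim: rays tangent to cylinder
def cyl(u,v,K):  # distance of ray to axis
    c,r=ray('w5',u,v); n=np.cross(r,ax); n/=np.linalg.norm(n); return abs((K-c)@n)
def f(p):
    K=np.array([552-.986*0,81.4,100])+bx*p[0]; return [cyl(*px(400,75),K)-18, cyl(*px(400,436),K)-18]
for z in (0,):
    r=least_squares(f,[0]); print('x shift',r.x,r.fun)
    r2=least_squares(lambda p:[cyl(*px(400,y),np.array([552,81.4,100+p[1]])+bx*p[0])-18 for y in(75,436)],[0,0]); print('x,z shift',r2.x)
K=np.array([552,81.4,100])+bx*r.x[0]
for v in (90,200,222,240,265,355):
    c,q=ray('w5',*px(355,v))
    # intersect cylinder
    w=c-K; w=w-ax*(w@ax); q2=q-ax*(q@ax); A=q2@q2;B=2*w@q2;C=w@w-324; t=(-B-np.sqrt(max(0,B*B-4*A*C)))/2/A
    P_=c+t*q-K; print(v,'bx',(P_@bx).round(1),'by',(P_@ax).round(1),'z',P_[2].round(1),'ang',np.arctan2(P_@bx,P_[2]).round(2))
print('end rim', [ (lambda c,q:(lambda t:((c+t*q-K)@ax))((100-c[2])/q[2]))(*ray('w5',*px(550,v))) for v in(90,420)])
E
```

```text
x shift [-0.49905969] [-0.25496506 -0.26981702]
x,z shift [-1.20872129 -2.53724889]
90 bx 17.4 by -72.1 z 4.5 ang 1.32
200 bx 9.5 by -74.3 z 15.3 ang 0.56
222 bx 7.7 by -74.4 z 16.3 ang 0.44
240 bx 6.3 by -74.4 z 16.9 ang 0.35
265 bx 4.1 by -74.4 z 17.5 ang 0.23
355 bx -4.3 by -73.7 z 17.5 ang -0.24
end rim [np.float64(-89.54617737255222), np.float64(-87.72398824324682)]
```

```bash
cat >> h.py <<'E'
def go2(p,yaw_deg,tilt=0):
    "tilt: turn about tool y after yaw"
    o=ctrl.get_obs(); M=R.from_rotvec(o['orientation']); a=np.radians(yaw_deg)
    T=R.from_matrix([[0,np.sin(a),-np.cos(a)],[0,-np.cos(a),-np.sin(a)],[-1,0,0]])*R.from_euler('y',tilt,degrees=True)
    d=M.inv().apply(np.array(p)-o['ee_pos']); r=(M.inv()*T).as_rotvec(degrees=True)
    print('shift',d.round(1),'len',np.linalg.norm(d).round(1),'turn',r.round(2)); return T
E
python3 - <<'E'
from h import *
T=go2([549.6,-215.6,223],-8,-5); print(T.as_matrix().round(3).tolist())
E
```

```text
shift [-112.6  174.1   17.9] len 208.1 turn [17.32 -6.39 -1.08]
[[-0.086, -0.139, -0.986], [0.012, -0.99, 0.139], [-0.996, -0.0, 0.087]]
```

carry_out(
  commands=[
    [-0.05,0,0,0,0,0],
    [-0.055,0,0,0,0,0],
    [-0.02,0.05,0,0,0,0],
    [0,0.05,0,0,0,0],
    [0,0.05,0,0,0,0],
    [0,0.01,0.018,8.6,-3.2,-0.5],
    [0,0,0,8.6,-3.2,-0.5],
    [0,0,0,0,0,0],
  ],
  grip=0,
)

```text
t: 8.62
ee_pos: [551.5, -209.5, 256.9]
orientation: [-2.073, 0.157, 2.218]
ft_force: [0.1, 0.2, 0.2]
width: 76.9
```

```bash
python3 - <<'E'
from h import *
st(); go2([549.6,-215.6,223],-8,-5); cap('wrist','w6'); print(proj('w6',[[541.7,-214.5,132],[520,-211.4,30]]))
E
```

```text
{'t': 8.625, 'ee_pos': [551.499, -209.515, 256.891], 'orientation': [-2.073, 0.157, 2.218], 'ft_force': [0.143, 0.16, 0.232], 'moment': [0.045, -0.008, -0.021], 'width': 76.921, 'qpos': [-0.372, 0.366, 1.635, -0.023, 1.205, 1.353]}
[[-0.068, -0.145, -0.987], [0.004, -0.989, 0.145], [-0.998, 0.006, 0.067]]
shift [33.9  6.1 -1.3] len 34.5 turn [-0.33 -1.14 -0.33]
[[318.82228309 190.30166422]
 [317.23382744 179.44208739]]
```

carry_out(
  commands=[
    [0,0.006,-0.001,-0.3,-1.1,-0.3],
    [0,0,0,0,0,0],
    [0.05,0,0,0,0,0],
    [0.05,0,0,0,0,0],
    [0,0,0,0,0,0],
  ],
)

```text
t: 9.3
ee_pos: [543.7, -214.0, 157.8]
orientation: [-2.063, 0.134, 2.238]
ft_force: [-0.4, 0.5, 0.0]
width: 87.5
```

```bash
python3 - <<'E'
from h import *
st(); go2([540,-214.3,113],-8,-5)
E
```

```text
{'t': 9.3, 'ee_pos': [543.692, -214.037, 157.835], 'orientation': [-2.063, 0.134, 2.238], 'ft_force': [-0.436, 0.493, 0.037], 'moment': [-0.01, 0.016, -0.019], 'width': 87.533, 'qpos': [-0.384, 0.479, 1.714, -0.025, 1.027, 1.33]}
[[-0.081, -0.129, -0.988], [0.01, -0.992, 0.129], [-0.997, 0.001, 0.081]]
shift [45.   0.7 -0. ] len 45.0 turn [ 0.57 -0.34 -0.08]
```

carry_out(
  commands=[
    [0.023,0.001,0,0.5,-0.3,0],
    [0.023,0,0,0,0,0],
    [0,0,0,0,0,0],
  ],
)

```text
t: 9.68
ee_pos: [543.6, -215.6, 116.8]
orientation: [-2.062, 0.144, 2.234]
ft_force: [0.3, -0.6, 0.5]
width: 87.5
```

```bash
python3 - <<'E'
from h import *
st(); go2([540,-214.3,113],-8,-5)
E
```

```text
{'t': 9.675, 'ee_pos': [543.579, -215.618, 116.837], 'orientation': [-2.062, 0.144, 2.234], 'ft_force': [0.319, -0.605, 0.523], 'moment': [0.015, -0.03, 0.037], 'width': 87.494, 'qpos': [-0.386, 0.535, 1.735, -0.028, 0.949, 1.338]}
[[-0.079, -0.136, -0.988], [0.008, -0.991, 0.136], [-0.997, 0.003, 0.08]]
shift [ 4.1 -0.8  3.4] len 5.4 turn [ 0.18 -0.43 -0.18]
```

Small correction, then close.

carry_out(
  commands=[
    [0.005,-0.001,0.005,0,-0.4,0],
    [0,0,0,0,0,0],
  ],
)

```text
t: 9.93
ee_pos: [540.2, -214.5, 115.4]
orientation: [-2.06, 0.144, 2.238]
ft_force: [-0.6, -0.6, -0.1]
width: 87.5
```

carry_out(
  commands=[
    [0,0,0,0,0,0],
    [0,0,0,0,0,0],
    [0,0,0,0,0,0],
    [0,0,0,0,0,0],
    [0,0,0,0,0,0],
    [0,0,0,0,0,0],
    [0,0,0,0,0,0],
    [0,0,0,0,0,0],
  ],
  grip=1,
)

```text
t: 10.92
ee_pos: [541.2, -214.7, 117.1]
orientation: [-2.062, 0.145, 2.235]
ft_force: [1.9, 4.4, 0.7]
width: 11.9
```

```bash
python3 - <<'E'
from h import *
st(); go2([540,-214.3,113],-8,-5)
E
```

```text
{'t': 10.925, 'ee_pos': [541.165, -214.719, 117.057], 'orientation': [-2.062, 0.145, 2.235], 'ft_force': [1.904, 4.438, 0.697], 'moment': [1.471, -0.378, -0.188], 'width': 11.943, 'qpos': [-0.385, 0.532, 1.74, -0.029, 0.946, 1.339]}
[[-0.08, -0.135, -0.988], [0.007, -0.991, 0.135], [-0.997, 0.004, 0.08]]
shift [ 4.1 -0.3  0.9] len 4.2 turn [ 0.21 -0.4  -0.26]
```

carry_out(
  commands=[
    [-0.01,0,0,0,0,0],
    [-0.015,0,0,0,0,0],
    [-0.02,0,0,0,0,0],
    [-0.03,0,0,0,0,0],
    [-0.04,0,0,0,0,0],
    [-0.04,0,0,0,0,0],
    [0,0,0,0,0,0],
  ],
)

```text
t: 11.8
ee_pos: [554.1, -216.9, 282.1]
orientation: [-2.067, 0.148, 2.235]
ft_force: [0.6, 0.3, -2.1]
width: 12.2
```

```bash
python3 - <<'E'
from h import *
st(); go2([520,-60,270],9.6,0); cap('wrist','w7'); cap('side','d7');cap('scene','s7')
for f in('w7','d7','s7'): print(proj(f,[[541,-215,240],[530,-214,120]]))
E
```

```text
{'t': 11.8, 'ee_pos': [554.094, -216.92, 282.135], 'orientation': [-2.067, 0.148, 2.235], 'ft_force': [0.612, 0.295, -2.054], 'moment': [0.03, -0.108, 0.028], 'width': 12.176, 'qpos': [-0.38, 0.354, 1.592, -0.027, 1.269, 1.336]}
[[-0.078, -0.134, -0.988], [0.003, -0.991, 0.135], [-0.997, 0.008, 0.078]]
shift [  15.2 -151.    53.9] len 161.0 turn [-17.33   4.48   0.24]
[[312.25102784 233.26385328]
 [312.55910608 190.16575758]]
[[329.21975688 248.60978365]
 [321.9127128  283.62525247]]
[[220.64898026 183.58319034]
 [226.70265169 222.98929795]]
```

```bash
python3 - <<'E'
from h import *
go2([585,-30,285],9.6,0)
E
```

```text
shift [  -9.6 -188.6   -7.5] len 189.0 turn [-17.33   4.95   0.46]
```

carry_out(
  commands=[
    [-0.005,-0.03,-0.002,-8.7,2.5,0.2],
    [-0.005,-0.03,-0.002,-8.7,2.5,0.2],
    [0,0,0,0,0,0],
  ],
)

```text
t: 12.32
ee_pos: [556.3, -154.7, 280.9]
orientation: [2.124, 0.193, -2.138]
ft_force: [0.2, -0.5, -1.1]
width: 12.1
```

```bash
python3 - <<'E'
from h import *
st();go2([585,-30,270],9.6,0)
E
```

```text
{'t': 12.325, 'ee_pos': [556.29, -154.674, 280.89], 'orientation': [2.124, 0.193, -2.138], 'ft_force': [0.174, -0.482, -1.14], 'moment': [-0.028, -0.042, -0.027], 'width': 12.136, 'qpos': [-0.293, 0.295, 1.677, 0.002, 1.177, 1.101]}
[[-0.007, 0.175, -0.985], [0.004, -0.985, -0.175], [-1.0, -0.005, 0.006]]
shift [  11.1 -117.7  -50.2] len 128.4 turn [0.49 0.36 0.28]
```

carry_out(
  commands=[
    [0.004,-0.042,-0.018,0.5,0.4,0.3],
    [0.004,-0.042,-0.018,0,0,0],
    [0.004,-0.04,-0.018,0,0,0],
    [0,0,0,0,0,0],
  ],
)

```text
t: 12.82
ee_pos: [587.5, -23.3, 262.6]
orientation: [2.129, 0.165, -2.151]
ft_force: [0.0, 0.4, -2.0]
width: 11.9
```

```bash
python3 - <<'E'
from h import *
o=st();go2([585.5,11,253],9.6,0)
M=R.from_rotvec(o['orientation']).as_matrix()
T=lambda v:o['ee_pos']+M@np.array(v,float)
pts=[T((109,0,14)),T((-15,0,1)),[564,7.4,118],[571.7,8.7,116]]
im=np.zeros((600,800,3),np.uint8)
for i,(n,f) in enumerate((('wrist','w8'),('side','d8'),('scene','s8'))):
    cap(n,f); u=proj(f,pts); print(f,u.round(1).tolist())
for f,sl,sz,s in(('w8',(0,0),(400,600),3),('d8',(400,0),(400,300),5),('s8',(400,300),(400,300),5)):
    p=cv2.imread(f'pics/{f}.png'); u=proj(f,pts); c=(u[0]+u[2])/2 if f=='w8' else u[:3].mean(0)
    w,h=sz[0]//s,sz[1]//s; x0,y0=int(max(0,c[0]-w/2)),int(max(0,c[1]-h/2)); q=p[y0:y0+h,x0:x0+w]; print(f,x0,y0,s)
    q=cv2.resize(q,None,fx=s,fy=s,interpolation=2); im[sl[1]:sl[1]+q.shape[0],sl[0]:sl[0]+q.shape[1]]=q
cv2.imwrite('pics/m8.png',cv2.convertScaleAbs(im,alpha=1.4))
E
```

```text
{'t': 12.825, 'ee_pos': [587.493, -23.313, 262.632], 'orientation': [2.129, 0.165, -2.151], 'ft_force': [0.036, 0.421, -2.023], 'moment': [-0.088, 0.016, -0.024], 'width': 11.877, 'qpos': [-0.058, 0.33, 1.671, -0.003, 1.15, 1.358]}
[[-0.01, 0.155, -0.988], [-0.002, -0.988, -0.155], [-1.0, 0.001, 0.01]]
shift [  9.6 -34.2  -3.4] len 35.7 turn [-0.71  0.59 -0.03]
w8 [[313.2, 208.2], [312.3, 261.9], [281.6, 199.6], [281.5, 192.1]]
d8 [[320.0, 202.6], [327.5, 161.6], [312.8, 202.9], [315.8, 202.5]]
s8 [[298.3, 193.1], [300.2, 151.9], [307.1, 198.7], [309.2, 200.4]]
w8 230 103 3
d8 280 159 5
s8 261 151 5
```

View pics/m8.png

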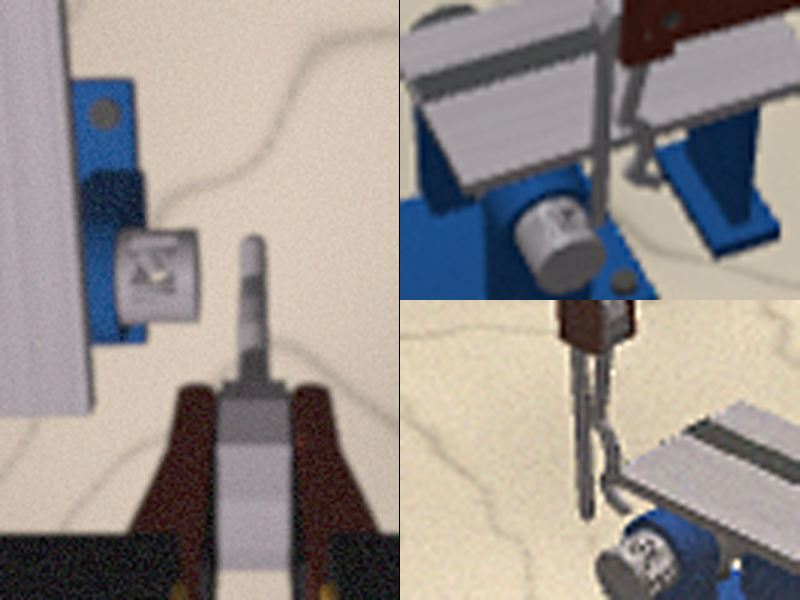

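The wrist view shows the bar with its hole patch at crop (155,265) and the clip's lower end at (250,240). In the side view the leg end is at (597,222), and in the scene view at (588,517). All three agree with prediction to about 1–2 px. A bright spot at (160,272) may be the bench seen through the hole, so I'll check its colour numerically.

```bash
python3 - <<'E'
from h import *
th=.168; ax=np.array([-np.sin(th),np.cos(th),0]); bx=np.array([np.cos(th),np.sin(th),0]);K=np.array([551.5,81.3,100])
def hit(f,u,v):
    c,q=ray(f,u,v); w=c-K; w=w-ax*(w@ax); q2=q-ax*(q@ax); A=q2@q2;B=2*w@q2;C=w@w-324; t=(-B-np.sqrt(max(0,B*B-4*A*C)))/2/A
    P_=c+t*q-K; return [round(float(P_@bx),1),round(float(P_@ax),1),round(float(np.arctan2(P_@bx,P_[2])),2)]
for f,(x0,x1,y0,y1) in (('w4',(190,240,135,195)),('w5',(205,255,160,228)),('w8',(268,298,178,212))):
    im=cv2.imread(f'pics/{f}.png').astype(int); warm=cv2.GaussianBlur((im[...,2]-im[...,0]).astype(np.float32),(0,0),.8); br=im.sum(2)
    W=warm[y0:y1,x0:x1]; 
    cand=[(v,u) for v in range(y0,y1) for u in range(x0,x1) if warm[v,u]>18 and abs((h:=hit(f,u,v))[1]+75)<8 and abs(h[2])<1.0]
    print(f,len(cand),'bench warm',warm[300 if f!='w8' else 170,330],'median',np.median(W))
    if cand: 
        m=np.mean(cand,0); print(m,hit(f,m[1],m[0]),[ (c[1],c[0],round(float(warm[c]),0),hit(f,c[1],c[0])) for c in cand[:14]])
    # dark centroid
    B=cv2.GaussianBlur(br.astype(np.float32),(0,0),.8)
    prof=[(round(a,2)) for a in np.arange(-.6,1.2,.1)]
    out=[]
    for a in prof:
        P3=K+ax*-75+18*(np.sin(a)*bx+np.array([0,0,np.cos(a)])); 
        out.append([int(B[tuple(int(round(t)) for t in proj(f,P3+ax*s)[0][::-1])]) for s in(-7,-3.5,0,3.5,7)])
    print([(a,o) for a,o in zip(prof,out)])
E
```

```text
w4 0 bench warm -0.82234937 median 1.8960693
[(np.float64(-0.6), [316, 314, 310, 310, 320]), (np.float64(-0.5), [334, 325, 322, 312, 325]), (np.float64(-0.4), [339, 333, 339, 329, 331]), (np.float64(-0.3), [342, 331, 337, 336, 338]), (np.float64(-0.2), [347, 341, 327, 316, 295]), (np.float64(-0.1), [345, 330, 323, 323, 312]), (np.float64(-0.0), [324, 246, 272, 305, 324]), (np.float64(0.1), [346, 272, 298, 309, 311]), (np.float64(0.2), [304, 223, 210, 223, 225]), (np.float64(0.3), [288, 292, 272, 154, 237]), (np.float64(0.4), [313, 307, 324, 159, 271]), (np.float64(0.5), [325, 271, 319, 278, 302]), (np.float64(0.6), [315, 283, 281, 327, 297]), (np.float64(0.7), [302, 275, 254, 323, 293]), (np.float64(0.8), [254, 229, 262, 289, 267]), (np.float64(0.9), [253, 252, 276, 294, 309]), (np.float64(1.0), [261, 290, 300, 311, 317]), (np.float64(1.1), [251, 322, 312, 312, 307])]
w5 0 bench warm 0.8911823 median 2.384746
[(np.float64(-0.6), [329, 327, 326, 320, 335]), (np.float64(-0.5), [345, 341, 339, 329, 340]), (np.float64(-0.4), [355, 345, 352, 343, 350]), (np.float64(-0.3), [354, 347, 353, 
[... 837 characters left out ...]
333]), (np.float64(-0.3), [340, 335, 332, 329, 325]), (np.float64(-0.2), [340, 334, 330, 323, 312]), (np.float64(-0.1), [322, 303, 314, 319, 319]), (np.float64(-0.0), [297, 274, 296, 312, 318]), (np.float64(0.1), [305, 255, 288, 288, 294]), (np.float64(0.2), [306, 260, 333, 245, 239]), (np.float64(0.3), [306, 289, 369, 241, 241]), (np.float64(0.4), [324, 318, 337, 268, 263]), (np.float64(0.5), [321, 300, 272, 310, 282]), (np.float64(0.6), [312, 296, 262, 318, 288]), (np.float64(0.7), [280, 270, 260, 309, 274]), (np.float64(0.8), [258, 251, 262, 299, 272]), (np.float64(0.9), [253, 266, 281, 303, 305]), (np.float64(1.0), [271, 301, 305, 312, 311]), (np.float64(1.1), [275, 314, 309, 310, 299])]
```

carry_out(
  commands=[
    [0.008,-0.034,-0.003,-0.7,0.6,0],
    [0.005,0,0,0,0,0],
    [0,0,0,0,0,0],
  ],
)

```text
t: 13.35
ee_pos: [584.8, 4.0, 249.8]
orientation: [2.138, 0.167, -2.137]
ft_force: [0.2, -0.0, -1.2]
width: 11.7
```

```bash
cat >> h.py <<'E'
th=.168; ax=np.array([-np.sin(th),np.cos(th),0]); bx=np.array([np.cos(th),np.sin(th),0]);K=np.array([551.5,81.3,100])
def tip(L=110):
    o=ctrl.get_obs(); M=R.from_rotvec(o['orientation']).as_matrix(); p=o['ee_pos']+M@[L,0,14]-K
    f=np.array(o['ft_force']); e=M.T@np.c_[-bx,-ax,[0,0,-1]]
    print('t',round(o['t'],2),'tip bx,by,z',(p@bx).round(1),(p@ax).round(1),p[2].round(1),'F bx,by,z',(f@bx).round(1),(f@ax).round(1),f[2].round(1),'ori',R.from_rotvec(o['orientation']).as_matrix().round(3)[:,0], 'yaw',np.degrees(np.arctan2(M[0,1],-M[1,1])).round(2),'w',np.round(o['width'],1),'m',np.round(o['moment'],2))
E
python3 -c "
from h import *
tip()"
```

```text
t 13.35 tip bx,by,z 6.0 -81.9 39.8 F bx,by,z 0.2 -0.0 -1.2 ori [ 0.001 -0.002 -1.   ] yaw 9.11 w 11.7 m [ 0.02  0.03 -0.01]
```

carry_out(
  commands=[
    [0,-0.008,-0.001,0.5,0,0],
    [0.008,0,0,0,0,0],
    [0.008,0,0,0,0,0],
    [0,0,0,0,0,0],
  ],
)

```text
t: 13.85
ee_pos: [584.8, 10.3, 233.0]
orientation: [2.145, 0.154, -2.143]
ft_force: [0.9, 0.1, -0.8]
width: 11.7
```

```bash
python3 -c "
from h import *
tip()"
```

```text
t 13.85 tip bx,by,z 7.0 -75.6 23.0 F bx,by,z 0.9 -0.0 -0.8 ori [ 0.001 -0.003 -1.   ] yaw 8.4 w 11.7 m [0.01 0.   0.05]
```

carry_out(
  commands=[
    [0.003,-0.001,-0.0005,-1.2,0,0],
    [0.002,0,0,0,0,0],
    [0,0,0,0,0,0],
  ],
)

```text
t: 14.22
ee_pos: [585.3, 11.4, 227.7]
orientation: [2.133, 0.177, -2.13]
ft_force: [-0.5, 0.1, -0.9]
width: 12.0
```

carry_out(
  commands=[
    [0.002,0,0,0,0,0],
  ],
)

```text
t: 14.35
ee_pos: [585.5, 11.4, 225.9]
orientation: [2.133, 0.177, -2.13]
ft_force: [-0.6, -1.0, -0.9]
width: 11.3
```

carry_out(
  commands=[
    [0.002,0,0,0,0,0],
  ],
)

```text
t: 14.48
ee_pos: [585.6, 11.5, 223.9]
orientation: [2.134, 0.178, -2.13]
ft_force: [-0.1, 1.3, -0.4]
width: 11.5
```

```bash
python3 -c "
from h import *
tip()"
```

```text
t 14.47 tip bx,by,z 8.2 -74.9 13.9 F bx,by,z 0.1 1.3 -0.4 ori [ 0.002 -0.003 -1.   ] yaw 9.69 w 11.5 m [ 0.25 -0.05  0.02]
```

carry_out(
  commands=[
    [0.0015,0,0,0,0,0],
  ],
)

```text
t: 14.6
ee_pos: [585.7, 11.7, 222.4]
orientation: [2.135, 0.178, -2.13]
ft_force: [-0.0, 1.3, -0.9]
width: 11.5
```

carry_out(
  commands=[
    [0.0015,0,0,0,0,0],
  ],
)

```text
t: 14.72
ee_pos: [585.6, 11.9, 220.8]
orientation: [2.135, 0.178, -2.13]
ft_force: [-1.2, 0.9, 0.5]
width: 11.7
```

carry_out(
  commands=[
    [0.0015,0,0,0,0,0],
  ],
)

```text
t: 14.85
ee_pos: [585.4, 12.0, 219.2]
orientation: [2.134, 0.178, -2.131]
ft_force: [-1.8, 0.8, 0.8]
width: 11.8
```

```bash
python3 -c "
from h import *
tip()"
```

```text
t 14.85 tip bx,by,z 8.0 -74.3 9.2 F bx,by,z -1.7 1.1 0.8 ori [ 0.002 -0.002 -1.   ] yaw 9.67 w 11.8 m [ 0.37  0.43 -0.02]
```

carry_out(
  commands=[
    [0,-0.0005,0.002,0,0,0],
    [0,0,0.002,0,0,0],
  ],
)

```text
t: 15.1
ee_pos: [582.8, 11.9, 219.4]
orientation: [2.138, 0.178, -2.126]
ft_force: [4.1, 2.0, -2.5]
width: 11.7
```

carry_out(
  commands=[
    [0,0,0.002,0,0,0],
    [0,0,0.002,0,0,0],
  ],
)

```text
t: 15.35
ee_pos: [579.8, 11.5, 219.8]
orientation: [2.142, 0.178, -2.123]
ft_force: [4.3, 1.7, -3.4]
width: 11.7
```

```bash
python3 -c "
from h import *
tip()"
```

```text
t 15.35 tip bx,by,z 3.1 -73.8 9.7 F bx,by,z 4.5 1.0 -3.4 ori [ 0.009 -0.001 -1.   ] yaw 9.66 w 11.7 m [ 0.53 -0.96 -0.02]
```

carry_out(
  commands=[
    [0,0,0.0015,0,-0.3,0],
    [0,0,0.0015,0,-0.2,0],
  ],
)

```text
t: 15.6
ee_pos: [577.0, 11.0, 220.0]
orientation: [2.133, 0.177, -2.132]
ft_force: [3.4, 1.2, -2.6]
width: 11.6
```

carry_out(
  commands=[
    [0.002,0,0,0,0,0],
    [0.002,0,0,0,0,0],
  ],
)

```text
t: 15.85
ee_pos: [577.3, 11.2, 217.0]
orientation: [2.134, 0.178, -2.131]
ft_force: [-0.2, 3.4, 9.0]
width: 11.9
```

```bash
python3 -c "
from h import *
tip()"
```

```text
t 15.85 tip bx,by,z -0.2 -73.7 7.0 F bx,by,z 0.4 3.4 9.0 ori [ 0.001 -0.002 -1.   ] yaw 9.65 w 11.9 m [ 0.8   0.01 -0.02]
```

carry_out(
  commands=[
    [-0.002,-0.001,0,0,0,0],
    [0,-0.001,0,0,0,0],
  ],
)

```text
t: 16.1
ee_pos: [576.8, 12.6, 218.8]
orientation: [2.132, 0.177, -2.131]
ft_force: [2.8, -0.1, 0.4]
width: 11.7
```

```bash
python3 -c "
from h import *
tip()"
```

```text
t 16.1 tip bx,by,z -0.6 -72.4 8.8 F bx,by,z 2.8 -0.5 0.4 ori [ 0.001 -0.004 -1.   ] yaw 9.68 w 11.7 m [-0.21 -0.8   0.01]
```

carry_out(
  commands=[
    [0.001,0.0003,0.001,0,0,0],
    [0.0015,0,0,0,0,0],
  ],
)

```text
t: 16.35
ee_pos: [576.7, 12.0, 217.0]
orientation: [2.134, 0.176, -2.128]
ft_force: [1.1, 0.0, 5.5]
width: 11.8
```

carry_out(
  commands=[
    [0.002,0,0,0,0,0],
  ],
)

```text
t: 16.48
ee_pos: [577.0, 12.0, 216.0]
orientation: [2.135, 0.176, -2.128]
ft_force: [-1.1, 1.0, 14.2]
width: 11.5
```

```bash
python3 -c "
from h import *
tip()"
```

```text
t 16.48 tip bx,by,z -0.2 -73.1 6.0 F bx,by,z -0.9 1.1 14.2 ori [ 0.004 -0.004 -1.   ] yaw 9.68 w 11.5 m [0.22 0.41 0.04]
```

carry_out(
  commands=[
    [-0.002,0,0.001,0,0,0],
    [0,0,0.002,0,0,0],
    [0,0,0.001,0,0,0],
  ],
)

```text
t: 16.85
ee_pos: [573.4, 11.4, 217.9]
orientation: [2.137, 0.176, -2.126]
ft_force: [3.7, 0.8, -1.2]
width: 11.9
```

```bash
python3 -c "
from h import *
tip()"
```

```text
t 16.85 tip bx,by,z -3.6 -73.0 7.9 F bx,by,z 3.8 0.2 -1.2 ori [ 0.005 -0.003 -1.   ] yaw 9.67 w 11.9 m [ 0.32 -1.09 -0.03]
```

carry_out(
  commands=[
    [0.0015,0,-0.0005,0,-0.3,0],
    [0.0015,0,0,0,0,0],
  ],
)

```text
t: 17.1
ee_pos: [574.2, 11.5, 216.2]
orientation: [2.131, 0.176, -2.131]
ft_force: [1.1, 0.8, 11.5]
width: 11.8
```

```bash
python3 -c "
from h import *
tip()"
```

```text
t 17.1 tip bx,by,z -3.4 -73.1 6.2 F bx,by,z 1.2 0.6 11.5 ori [ 0.    -0.004 -1.   ] yaw 9.67 w 11.8 m [ 0.31 -0.04 -0.03]
```

```bash
cat > roll.py <<'E'
from h import *
import sys
def unwrap(f,angs,ss):
    im=cv2.GaussianBlur(cv2.imread(f'pics/{f}.png').sum(2).astype(np.float32),(0,0),.7)
    P3=np.array([[K+ax*(-75+s)+18*(np.sin(a)*bx+np.array([0,0,np.cos(a)])) for s in ss] for a in angs]).reshape(-1,3)
    u=proj(f,P3).astype(np.float32); return cv2.remap(im,u[:,:1].copy(),u[:,1:].copy(),1).reshape(len(angs),len(ss))
f=sys.argv[1]
cap('wrist',f); tip()
angs=np.arange(-1,1.35,.05); ss=np.arange(-12,12.1,2)
for n in('w5','w8',f):
    U=unwrap(n,angs,ss); print(n)
    for a,r in zip(angs[::2],U[::2]): print(round(a,2),r.astype(int))
E
python3 roll.py w9
```

```text
t 17.15 tip bx,by,z -3.5 -73.1 6.1 F bx,by,z 2.0 0.7 8.3 ori [ 0.    -0.004 -1.   ] yaw 9.67 w 12.0 m [ 0.31 -0.24  0.04]
w5
-1.0 [343 340 347 263 238 254 240 247 248 243 245 226 242]
-0.9 [312 313 316 263 270 270 260 265 265 268 267 267 277]
-0.8 [303 306 305 289 291 287 283 287 285 296 288 301 302]
-0.7 [317 323 319 307 312 305 304 314 304 314 315 314 314]
-0.6 [335 330 330 323 328 316 324 329 317 333 333 323 325]
-0.5 [340 339 344 347 343 327 338 335 326 343 337 332 334]
-0.4 [354 357 357 353 346 344 353 342 347 352 347 353 354]
-0.3 [358 356 353 351 347 351 356 343 360 349 348 357 363]
-0.2 [361 360 361 359 349 358 337 330 327 311 306 357 365]
-0.1 [363 364 362 334 339 342 331 343 336 332 330 366 376]
0.0 [362 365 366 249 247 260 283 307 317 335 340 369 378]
0.1 [377 378 377 300 302 306 318 325 326 326 327 363 372]
0.2 [381 378 377 253 221 234 198 193 250 239 225 346 363]
0.3 [380 375 374 237 298 327 222 144 212 282 252 355 357]
0.4 [357 362 361 308 320 342 336 236 138 212 305 346 345]
0.5 [347 342 344 334 311 303 338 334 237 206 327 332 330]
0.6 [326 327 327 318 302 265 309 338 
[... 2536 characters left out ...]
347]
0.2 [369 367 349 267 215 210 265 314 321 271 257 331 351]
0.3 [370 366 356 292 239 197 239 281 296 269 286 341 351]
0.4 [355 350 348 332 268 195 221 263 290 290 323 339 339]
0.5 [339 334 336 328 276 197 218 262 289 294 322 330 321]
0.6 [320 318 318 302 250 191 220 262 290 300 294 301 305]
0.7 [309 295 296 263 211 178 212 256 273 274 261 278 287]
0.8 [298 280 274 241 199 170 188 223 248 278 278 273 272]
0.9 [273 262 261 273 244 173 170 198 242 303 321 277 253]
1.0 [252 241 249 304 286 186 175 194 237 304 321 268 240]
1.1 [239 218 233 300 282 189 173 188 227 289 293 247 223]
1.2 [227 200 211 259 243 181 167 188 235 266 251 222 204]
1.3 [215 188 194 221 209 180 189 219 267 259 237 206 189]
```

carry_out(
  commands=[
    [-0.006,0,0,0,0,0],
    [-0.01,0,0,0,0,0],
    [-0.01,0,0,0,0,0],
    [0,0.02,0,0,0,0],
    [0,0.015,0,0,0,0],
    [0,0,0,0,0,0],
  ],
)

```text
t: 17.9
ee_pos: [576.4, -26.4, 241.6]
orientation: [2.12, 0.175, -2.142]
ft_force: [0.2, -0.2, -1.4]
width: 12.1
```

```bash
python3 - <<'E'
from h import *
tip(); o=ctrl.get_obs(); M=R.from_rotvec(o['orientation']).as_matrix()
T=lambda v:o['ee_pos']+M@np.array(v,float)
pts=[T((110,0,14)),T((-15,0,1)),K+ax*-75+[0,0,18]]
im=np.zeros((600,800,3),np.uint8)
for i,(n,f) in enumerate((('wrist','w10'),('side','d10'),('scene','s10'))):
    cap(n,f); print(f,proj(f,pts).round(1).tolist())
for f,sl,sz,s in(('w10',(0,0),(400,300),4),('d10',(400,0),(400,600),8),('s10',(0,300),(400,300),6)):
    p=cv2.imread(f'pics/{f}.png'); u=proj(f,pts); c=(u[0]+u[2])/2 if f=='w10' else (u[0]+u[1])/2
    w,h=sz[0]//s,sz[1]//s; x0,y0=int(max(0,c[0]-w/2)),int(max(0,c[1]-h/2)); q=p[y0:y0+h,x0:x0+w]; print(f,x0,y0,s)
    q=cv2.resize(q,None,fx=s,fy=s,interpolation=2); im[sl[1]:sl[1]+q.shape[0],sl[0]:sl[0]+q.shape[1]]=q
cv2.imwrite('pics/m10.png',cv2.convertScaleAbs(im,alpha=1.4))
E
```

```text
t 17.9 tip bx,by,z -8.7 -110.8 31.8 F bx,by,z 0.1 -0.2 -1.4 ori [-0.01  -0.006 -1.   ] yaw 9.67 w 12.1 m [ 0.03 -0.01  0.  ]
w10 [[313.2, 207.9], [312.3, 261.9], [277.2, 194.9]]
d10 [[315.5, 210.9], [322.5, 170.5], [312.8, 202.9]]
s10 [[295.1, 198.8], [296.9, 158.4], [307.1, 198.7]]
w10 245 163 4
d10 294 153 8
s10 263 153 6
```

View pics/m10.png

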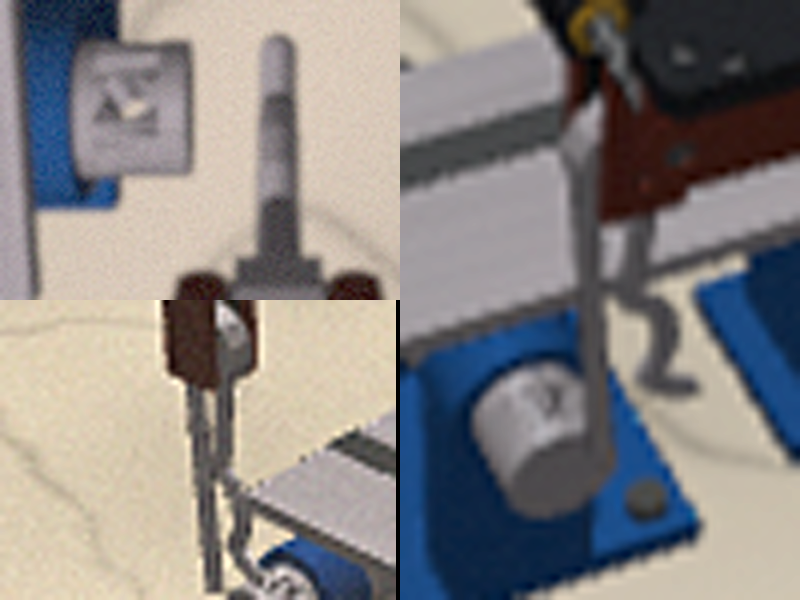

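The side view shows the leg end at crop (600,455), about 3.5 px to the +x side of where it should be. The unwrapped pin texture hasn't moved either. So the clip pivoted in the grip by about 0.08 rad and the pin did not roll. The hole still leans about 0.45 rad. My plan is to tilt the clip to the hole's lean, insert along the hole, then turn everything upright about the pin axis, which puts only a small moment on the grip.

```bash
cat >> h.py <<'E'
YAW=np.degrees(th)
def tv(b): # tip in tool for in-hand pivot b
    return np.array([-17,0,1])+R.from_euler('y',b).apply([127,0,13])
def goc(d,lam,b,by=-72.8,off=0):
    a=th; T=R.from_matrix([[0,np.sin(a),-np.cos(a)],[0,-np.cos(a),-np.sin(a)],[-1,0,0]])*R.from_euler('y',-(lam+b))
    tp=K+ax*by+d*(np.sin(lam)*bx+np.array([0,0,np.cos(lam)]))+off*(np.cos(lam)*bx-np.array([0,0,np.sin(lam)]))
    p=tp-T.apply(tv(b)); o=ctrl.get_obs(); M=R.from_rotvec(o['orientation'])
    print('GO shift',M.inv().apply(p-o['ee_pos']).round(1),'turn',(M.inv()*T).as_rotvec(degrees=True).round(2),'TCP',p.round(1))
def pose(b):
    "clip state: lean, tip distance along lean from axis, perpendicular offset, by"
    o=ctrl.get_obs(); M=R.from_rotvec(o['orientation']); z=-M.apply(R.from_euler('y',b).apply([1,0,0])); lam=np.arctan2(z@bx,z[2])
    q=o['ee_pos']+M.apply(tv(b))-K; e=np.sin(lam)*bx+np.array([0,0,np.cos(lam)]); n=np.cos(lam)*bx-np.array([0,0,np.sin(lam)]); f=np.array(o['ft_force'])
    print('t',round(o['t'],2),'lean',lam.round(3),'ylean',(z@ax).round(3),'along',(q@e).round(1),'perp',(q@n).round(1),'axis perp at centre',((q-e*(q@e))@n).round(1),'by',(q@ax).round(1),'| F along,perp,by',(f@e).round(1),(f@n).round(1),(f@ax).round(1),'m',np.round(o['moment'],2),'w',np.round(o['width'],1),'tcp',np.round(o['ee_pos'],1))
E
python3 - <<'E'
from h import *
o=ctrl.get_obs();M=R.from_rotvec(o['orientation'])
for b in(0,.06,.08,.1):
    p=o['ee_pos']+M.apply(tv(b)); print(b,tv(b).round(1),(proj('d10',p)[0]+[-.6,.8]).round(1),(proj('s10',p)[0]+[.3,1.3]).round(1))
print('obs d (319,210.3) s (298.3,201.3)')
pose(.08); goc(40,.45,.08)
E
```

```text
0 [110.   0.  14.] [314.7 211.3] [295.8 199.9]
0.06 [110.6   0.    6.4] [317.7 210.5] [297.8 201.2]
0.08 [110.6   0.    3.8] [318.7 210.2] [298.5 201.6]
0.1 [110.7   0.    1.3] [319.8 209.9] [299.2 201.9]
obs d (319,210.3) s (298.3,201.3)
t 18.05 lean -0.069 ylean 0.004 along 30.7 perp 3.7 axis perp at centre 3.7 by -109.4 | F along,perp,by -1.2 -0.1 0.0 m [ 0.01 -0.03  0.  ] w 11.7 tcp [576.2 -25.  241.5]
GO shift [ 11.  -36.1 -70.2] turn [  0.06 -29.73  -0.24] TCP [639.2  22.3 229.5]
```

carry_out(
  commands=[
    [-0.01,0,-0.023,0,-10,0],
    [-0.005,0,-0.023,0,-10,0],
    [0,0,-0.02,0,-10,0],
    [0,0,0,0,0,0],
  ],
)

```text
t: 18.55
ee_pos: [637.2, -12.3, 239.5]
orientation: [1.448, 0.121, -2.615]
ft_force: [0.0, -1.0, -1.6]
width: 11.8
```

```bash
python3 -c "
from h import *
pose(.08); goc(40,.45,.08); goc(24,.45,.08)"
```

```text
t 18.55 lean 0.48 ylean 0.003 along 45.5 perp -16.0 axis perp at centre -16.0 by -107.0 | F along,perp,by -1.5 0.6 -1.0 m [ 0.04 -0.38 -0.03] w 11.8 tcp [637.2 -12.3 239.5]
GO shift [  4.2 -33.8 -11.9] turn [ 0.06  1.71 -0.18] TCP [639.2  22.3 229.5]
GO shift [ 20.1 -33.9 -13.6] turn [ 0.06  1.71 -0.18] TCP [632.3  21.2 215.1]
```

carry_out(
  commands=[
    [0.002,-0.017,-0.006,0,1.7,0],
    [0.002,-0.017,-0.006,0,0,0],
    [0,0,0,0,0,0],
  ],
)

```text
t: 18.92
ee_pos: [638.6, 25.8, 232.4]
orientation: [1.499, 0.126, -2.587]
ft_force: [0.2, -0.9, -1.5]
width: 11.7
```

```bash
python3 -c "
from h import *
pose(.08); goc(40,.45,.08); goc(24,.45,.08)"
```

```text
t 18.93 lean 0.441 ylean 0.003 along 42.5 perp 0.1 axis perp at centre 0.1 by -69.6 | F along,perp,by -1.3 0.7 -0.9 m [ 0.09 -0.33 -0.04] w 11.7 tcp [638.6  25.8 232.4]
GO shift [ 2.5  3.6 -1.5] turn [ 0.09 -0.52 -0.18] TCP [639.2  22.3 229.5]
GO shift [18.4  3.5 -2.6] turn [ 0.09 -0.52 -0.18] TCP [632.3  21.2 215.1]
```

carry_out(
  commands=[
    [0.002,0.003,-0.0005,0,-0.5,0],
    [0.008,0,-0.0006,0,0,0],
    [0.006,0,-0.0005,0,0,0],
    [0,0,0,0,0,0],
  ],
)

```text
t: 19.42
ee_pos: [631.8, 20.6, 220.0]
orientation: [1.493, 0.124, -2.591]
ft_force: [-0.2, -0.8, -1.7]
width: 11.7
```

```bash
python3 -c "
from h import *
pose(.08); goc(22,.45,.08)"
```

```text
t 19.43 lean 0.446 ylean 0.004 along 28.1 perp -2.1 axis perp at centre -2.1 by -73.7 | F along,perp,by -1.6 0.5 -0.7 m [ 0.1  -0.3   0.01] w 11.7 tcp [631.8  20.6 220. ]
GO shift [ 5.9 -0.5 -3.1] turn [ 0.03 -0.25 -0.22] TCP [631.5  21.  213.3]
```

carry_out(
  commands=[
    [0.003,-0.001,-0.0025,0,-0.2,0],
    [0.003,0,-0.0004,0,0,0],
    [0,0,0,0,0,0],
  ],
)

```text
t: 19.8
ee_pos: [631.2, 21.2, 212.5]
orientation: [1.487, 0.123, -2.594]
ft_force: [0.5, -0.8, -2.2]
width: 12.2
```

```bash
python3 -c "
from h import *
pose(.08)"
```

```text
t 19.8 lean 0.45 ylean 0.003 along 21.2 perp 0.1 axis perp at centre 0.1 by -73.0 | F along,perp,by -1.8 1.3 -0.9 m [ 0.11 -0.35 -0.02] w 12.2 tcp [631.2  21.2 212.5]
```

carry_out(
  commands=[
    [0.002,0,-0.0003,0,0,0],
    [0.002,0,-0.0002,0,0,0],
  ],
)

```text
t: 20.05
ee_pos: [629.7, 20.9, 208.7]
orientation: [1.488, 0.123, -2.594]
ft_force: [0.1, 0.8, -1.5]
width: 11.7
```

```bash
python3 -c "
from h import *
pose(.08)"
```

```text
t 20.05 lean 0.449 ylean 0.004 along 17.1 perp 0.5 axis perp at centre 0.5 by -73.0 | F along,perp,by -1.2 0.9 0.8 m [ 0.08 -0.32 -0.01] w 11.7 tcp [629.7  20.9 208.7]
```

carry_out(
  commands=[
    [0.002,0,-0.0001,0,0,0],
    [0.002,0,-0.0001,0,0,0],
  ],
)

```text
t: 20.3
ee_pos: [627.8, 20.6, 205.0]
orientation: [1.488, 0.123, -2.594]
ft_force: [-0.0, 0.6, -0.7]
width: 12.0
```

carry_out(
  commands=[
    [0.002,0,-0.0001,0,0,0],
  ],
)

```text
t: 20.42
ee_pos: [626.8, 20.5, 203.1]
orientation: [1.488, 0.123, -2.594]
ft_force: [-0.8, -0.1, -1.5]
width: 11.9
```

```bash
python3 -c "
from h import *
pose(.08)"
```

```text
t 20.43 lean 0.449 ylean 0.004 along 10.7 perp 0.3 axis perp at centre 0.3 by -73.0 | F along,perp,by -1.7 -0.0 0.1 m [ 0.05 -0.4  -0.  ] w 11.9 tcp [626.8  20.5 203.1]
```

carry_out(
  commands=[
    [0.002,0,-0.0001,0,0,0],
    [0.002,0,-0.0002,0,0,0],
  ],
)

```text
t: 20.68
ee_pos: [625.0, 20.1, 199.3]
orientation: [1.488, 0.123, -2.594]
ft_force: [0.6, 0.2, -1.1]
width: 12.2
```

carry_out(
  commands=[
    [0.002,0,-0.0002,0,0,0],
    [0.002,0,-0.0002,0,0,0],
  ],
)

```text
t: 20.92
ee_pos: [623.2, 19.8, 195.4]
orientation: [1.488, 0.123, -2.593]
ft_force: [0.3, -0.1, -1.2]
width: 11.6
```

carry_out(
  commands=[
    [0.002,0,-0.0002,0,0,0],
    [0.002,0,-0.0002,0,0,0],
  ],
)

```text
t: 21.18
ee_pos: [621.4, 19.5, 191.5]
orientation: [1.488, 0.123, -2.593]
ft_force: [1.3, 0.1, -1.6]
width: 12.0
```

carry_out(
  commands=[
    [0.002,0,-0.0002,0,0,0],
    [0.002,0,-0.0002,0,0,0],
  ],
)

```text
t: 21.42
ee_pos: [619.7, 19.2, 187.6]
orientation: [1.488, 0.123, -2.593]
ft_force: [-0.2, 0.4, -1.7]
width: 11.8
```

```bash
python3 -c "
from h import *
pose(.08); goc(-7,.3,.08,-73.0);goc(-7,.2,.08,-73.0)"
```

```text
t 21.43 lean 0.449 ylean 0.004 along -6.4 perp 0.6 axis perp at centre 0.6 by -73.0 | F along,perp,by -1.6 0.6 0.4 m [ 0.08 -0.33 -0.02] w 11.8 tcp [619.7  19.2 187.6]
GO shift [ 1.1  0.4 16. ] turn [ 0.03  8.54 -0.21] TCP [605.6  16.4 194.6]
GO shift [ 2.7  0.4 26.2] turn [ 0.04 14.27 -0.2 ] TCP [596.1  14.8 198.4]
```

carry_out(
  commands=[
    [0,0,0.0053,0,2.8,0],
    [0.0003,0,0.0053,0,2.8,0],
    [0.0003,0,0.0053,0,2.8,0],
  ],
)

```text
t: 21.8
ee_pos: [605.4, 16.8, 193.0]
orientation: [1.681, 0.14, -2.48]
ft_force: [1.3, 1.4, -0.3]
width: 11.8
```

```bash
python3 -c "
from h import *
pose(.08); goc(-7,.15,.08,-73.0);goc(-7,0,.08,-73.0)"
```

```text
t 21.8 lean 0.3 ylean 0.003 along -8.6 perp 0.4 axis perp at centre 0.4 by -73.0 | F along,perp,by 0.1 1.5 1.2 m [ 0.1  -0.43  0.03] w 11.8 tcp [605.4  16.8 193. ]
GO shift [-1.   0.4 16. ] turn [ 0.07  8.58 -0.2 ] TCP [591.2  14.  199.9]
GO shift [ 1.8  0.4 31.3] turn [ 0.09 17.18 -0.19] TCP [576.2  11.4 203. ]
```

carry_out(
  commands=[
    [-0.0008,0,0.0053,0,2.9,0],
    [-0.0003,0,0.0053,0,2.9,0],
    [0,0,0.0053,0,2.9,0],
  ],
)

```text
t: 22.18
ee_pos: [590.7, 14.4, 199.0]
orientation: [1.875, 0.157, -2.345]
ft_force: [0.3, 0.3, -2.5]
width: 11.9
```

```bash
python3 -c "
from h import *
pose(.08); goc(-7,0,.08,-73.0)"
```

```text
t 22.18 lean 0.142 ylean 0.003 along -8.1 perp 0.5 axis perp at centre 0.5 by -72.9 | F along,perp,by -2.4 0.7 0.2 m [ 0.06 -0.34  0.07] w 11.9 tcp [590.7  14.4 199. ]
GO shift [-0.6  0.4 15.3] turn [ 0.1   8.14 -0.18] TCP [576.2  11.4 203. ]
```

carry_out(
  commands=[
    [-0.0005,0,0.0051,0,2.7,0],
    [0,0,0.0051,0,2.7,0],
    [0,0,0.0051,0,2.7,0],
    [0,0,0,0,0,0],
  ],
)

```text
t: 22.68
ee_pos: [575.7, 11.8, 202.9]
orientation: [2.05, 0.171, -2.204]
ft_force: [0.0, 0.6, -2.3]
width: 11.9
```

```bash
python3 -c "
from h import *
pose(.08); goc(-7,0,.08,-73.0)"; python3 roll.py w11 | sed -n '/w8/,$p' | awk '{print $1,$2,$3,$4,$5,$6,$10,$11,$12,$13,$14,$15}'
```

```text
t 22.68 lean -0.007 ylean 0.003 along -7.2 perp 0.3 axis perp at centre 0.3 by -72.9 | F along,perp,by -2.3 0.1 0.6 m [ 0.11 -0.23 -0.01] w 11.9 tcp [575.7  11.8 202.9]
GO shift [-0.1  0.5 -0.4] turn [ 0.1  -0.41 -0.19] TCP [576.2  11.4 203. ]
w8           
-1.0 [340 338 339 338 339 303 244 244 239 227] 
-0.9 [323 324 327 323 326 293 258 260 254 249] 
-0.8 [304 307 309 303 306 290 278 281 276 272] 
-0.7 [298 306 309 303 304 299 298 300 297 291] 
-0.6 [303 315 316 311 311 313 315 315 313 305] 
-0.5 [312 325 328 324 323 325 327 325 323 317] 
-0.4 [319 332 335 332 330 333 333 332 334 329] 
-0.3 [325 339 339 338 335 332 327 325 335 336] 
-0.2 [328 344 342 335 332 320 311 316 338 337] 
-0.1 [323 341 338 313 304 319 317 321 341 343] 
0.0 [336 345 332 277 263 309 314 323 345 344] 
0.1 [342 356 340 279 255 289 294 306 334 340] 
0.2 [350 363 345 269 253 249 244 263 326 341] 
0.3 [348 363 341 280 293 238 231 271 332 340] 
0.4 [335 347 340 309 316 261 233 298 331 328] 
0.5 [319 331 327 318 304 300 264 307 322 311] 
0.6 [302 312 312 302 295 318 292 294 306 297] 
0.7 [287 294 292 271 269 311 294 
[... 747 characters left out ...]
 [366 361 350 269 245 312 278 264 336 350] 
0.0 [368 366 354 308 285 335 304 305 351 354] 
0.1 [371 368 363 352 307 330 324 348 352 356] 
0.2 [369 367 366 358 307 323 321 348 357 357] 
0.3 [372 370 366 339 277 301 315 323 345 356] 
0.4 [364 361 354 281 207 285 287 279 324 349] 
0.5 [350 340 335 250 201 285 294 306 322 330] 
0.6 [331 316 320 310 282 285 325 351 330 319] 
0.7 [304 295 303 347 336 268 322 348 317 302] 
0.8 [292 283 292 337 327 242 295 308 292 282] 
0.9 [277 262 270 279 265 230 271 276 267 268] 
1.0 [265 248 247 218 204 226 271 286 264 251] 
1.1 [240 233 232 232 222 234 283 295 248 230] 
1.2 [226 208 219 265 262 268 272 255 221 205] 
1.3 [216 186 205 277 273 306 243 198 190 191]
```

The pin texture has now shifted by about 0.35 rad, so the pin has rolled nearly upright with the leg through it. Next I push straight down.

carry_out(
  commands=[
    [0.003,0,-0.0003,0,0,0],
    [0.003,0,-0.0003,0,0,0],
    [0,0,0,0,0,0],
  ],
)

```text
t: 23.1
ee_pos: [575.9, 11.8, 196.4]
orientation: [2.044, 0.171, -2.209]
ft_force: [0.1, -0.3, -1.1]
width: 11.7
```

carry_out(
  commands=[
    [0.002,0,-0.0002,0,0,0],
    [0.002,0,-0.0002,0,0,0],
  ],
)

```text
t: 23.35
ee_pos: [576.6, 11.9, 193.3]
orientation: [2.044, 0.171, -2.209]
ft_force: [-2.2, 0.7, 10.7]
width: 11.6
```

carry_out(
  commands=[
    [0.002,0,-0.0002,0,0,0],
  ],
)

```text
t: 23.48
ee_pos: [577.3, 12.0, 192.5]
orientation: [2.045, 0.171, -2.208]
ft_force: [-3.3, 1.0, 12.1]
width: 11.5
```

```bash
python3 -c "
from h import *
pose(.08)"
```

```text
t 23.48 lean -0.003 ylean 0.003 along -17.5 perp 1.5 axis perp at centre 1.5 by -73.1 | F along,perp,by 12.1 -3.0 1.5 m [ 0.04  1.03 -0.  ] w 11.5 tcp [577.3  12.  192.5]
```

carry_out(
  commands=[
    [0.002,0,0.0004,0,0,0],
  ],
)

```text
t: 23.6
ee_pos: [577.6, 12.0, 192.0]
orientation: [2.047, 0.171, -2.206]
ft_force: [-2.7, 0.8, 12.4]
width: 11.5
```

carry_out(
  commands=[
    [0.0025,0,0.0002,0,0,0],
  ],
)

```text
t: 23.72
ee_pos: [578.1, 12.1, 191.2]
orientation: [2.05, 0.171, -2.204]
ft_force: [-1.6, 1.1, 11.8]
width: 12.3
```

carry_out(
  commands=[
    [0.0025,0,0,0,0,0],
  ],
)

```text
t: 23.85
ee_pos: [578.7, 12.2, 190.1]
orientation: [2.052, 0.171, -2.202]
ft_force: [-3.3, 0.7, 10.1]
width: 11.6
```

```bash
python3 -c "
from h import *
pose(.08)"
```

```text
t 23.85 lean -0.009 ylean 0.004 along -20.0 perp 3.5 axis perp at centre 3.5 by -73.1 | F along,perp,by 10.1 -3.0 1.3 m [0.07 0.93 0.03] w 11.6 tcp [578.7  12.2 190.1]
```

carry_out(
  commands=[
    [0.001,0,0.003,0,0,0],
    [0.002,0,0.002,0,0,0],
  ],
)

```text
t: 24.1
ee_pos: [577.4, 11.8, 189.5]
orientation: [2.062, 0.171, -2.193]
ft_force: [2.3, 1.4, 9.6]
width: 12.1
```

```bash
python3 -c "
from h import *
pose(.08)"
```

```text
t 24.1 lean -0.018 ylean 0.004 along -20.7 perp 2.9 axis perp at centre 2.9 by -73.3 | F along,perp,by 9.6 2.7 1.0 m [ 0.31 -0.41 -0.05] w 12.1 tcp [577.4  11.8 189.5]
```

carry_out(
  commands=[
    [0.004,0,0,0,0,0],
  ],
)

```text
t: 24.22
ee_pos: [578.0, 12.0, 187.0]
orientation: [2.064, 0.171, -2.191]
ft_force: [-1.0, 1.2, 7.0]
width: 11.5
```

carry_out(
  commands=[
    [0.004,0,0,0,0,0],
  ],
)

```text
t: 24.35
ee_pos: [578.2, 12.0, 183.3]
orientation: [2.065, 0.171, -2.19]
ft_force: [0.2, 0.7, 7.1]
width: 12.0
```

carry_out(
  commands=[
    [0.004,0,0,0,-0.5,0],
  ],
)

```text
t: 24.48
ee_pos: [578.6, 12.1, 179.7]
orientation: [2.057, 0.17, -2.197]
ft_force: [1.9, 0.1, 4.2]
width: 11.8
```

```bash
python3 -c "
from h import *
pose(.105)"
```

```text
t 24.48 lean -0.039 ylean 0.004 along -30.9 perp 6.0 axis perp at centre 6.0 by -73.3 | F along,perp,by 4.1 2.0 -0.2 m [ 0.13 -0.24 -0.03] w 11.8 tcp [578.6  12.1 179.7]
```

carry_out(
  commands=[
    [0.003,0,0,0,0,0],
    [0.003,0,0,0,0,0],
  ],
)

```text
t: 24.72
ee_pos: [578.5, 12.0, 173.2]
orientation: [2.058, 0.17, -2.197]
ft_force: [1.3, -0.4, 3.1]
width: 11.6
```

carry_out(
  commands=[
    [0.003,0,0,0,0,0],
  ],
)

```text
t: 24.85
ee_pos: [578.2, 11.9, 169.8]
orientation: [2.058, 0.17, -2.197]
ft_force: [2.5, 0.3, -0.3]
width: 12.0
```

```bash
python3 -c "
from h import *
pose(.042)"
```

```text
t 24.85 lean 0.024 ylean 0.004 along -39.9 perp -0.2 axis perp at centre -0.2 by -73.4 | F along,perp,by -0.2 2.5 -0.1 m [ 0.17 -0.47 -0.03] w 12.0 tcp [578.2  11.9 169.8]
```

carry_out(
  commands=[
    [0.002,0,0,0,0,0],
  ],
)

```text
t: 24.98
ee_pos: [578.0, 11.8, 167.1]
orientation: [2.057, 0.17, -2.197]
ft_force: [1.5, 0.3, -0.9]
width: 11.8
```

carry_out(
  commands=[
    [0.002,0,-0.0003,0,0,0],
  ],
)

```text
t: 25.1
ee_pos: [577.4, 11.8, 164.4]
orientation: [2.056, 0.17, -2.199]
ft_force: [-1.0, 0.2, -2.1]
width: 11.8
```

carry_out(
  commands=[
    [0.0015,0,-0.0003,0,0,0],
  ],
)

```text
t: 25.22
ee_pos: [577.9, 11.8, 163.0]
orientation: [2.056, 0.17, -2.198]
ft_force: [1.3, -0.5, 6.3]
width: 11.8
```

```bash
python3 -c "
from h import *
pose(.042)"
```

```text
t 25.23 lean 0.025 ylean 0.004 along -46.6 perp -0.5 axis perp at centre -0.5 by -73.5 | F along,perp,by 6.4 1.1 -0.7 m [ 0.12 -0.35 -0.04] w 11.8 tcp [577.9  11.8 163. ]
```

carry_out(
  commands=[
    [0.001,0,0,0,0,0],
    [0,0,0,0,0,0],
    [0,0,0,0,0,0],
  ],
)

```text
t: 25.6
ee_pos: [578.2, 11.8, 162.9]
orientation: [2.057, 0.17, -2.197]
ft_force: [1.0, 0.4, 1.7]
width: 11.6
```

```bash
python3 -c "
from h import *
pose(.042)"
```

```text
t 25.6 lean 0.024 ylean 0.004 along -46.8 perp -0.1 axis perp at centre -0.1 by -73.5 | F along,perp,by 1.8 1.0 0.2 m [ 0.12 -0.17  0.  ] w 11.6 tcp [578.2  11.8 162.9]
```

carry_out(
  commands=[
    [0,0,0,0,0,0],
    [0,0,0,0,0,0],
    [0,0,0,0,0,0],
    [0,0,0,0,0,0],
    [0,0,0,0,0,0],
    [0,0,0,0,0,0],
    [0,0,0,0,0,0],
  ],
  grip=0,
)

```text
t: 26.48
ee_pos: [576.8, 11.6, 161.8]
orientation: [2.054, 0.17, -2.2]
ft_force: [-0.1, 0.0, 0.4]
width: 78.6
```

carry_out(
  commands=[
    [-0.03,0,0,0,0,0],
    [-0.04,0,0,0,0,0],
    [-0.04,0,0,0,0,0],
    [0,0,0,0,0,0],
  ],
)

```text
t: 26.98
ee_pos: [584.1, 13.4, 274.0]
orientation: [2.052, 0.17, -2.202]
ft_force: [-0.1, -0.6, -0.7]
width: 87.5
```

```bash
python3 - <<'E'
from h import *
st()
for n,f in (('wrist','w20'),('side','d20'),('scene','s20')): cap(n,f)
H=K+ax*-73.5
L={n:H+x*bx+np.array([0,0,z-46]) for n,x,z in(('eye',13,124),('tip',0,0),('legmid',0,85),('flare',27,19),('pinend',0,0))}
L['eyetop']=H+13*bx+np.array([0,0,141-46.]); L['flare']=H+27*bx+[0,0,-27]
for f in('w20','d20','s20'): print(f,{k:proj(f,v)[0].round(1).tolist() for k,v in L.items()})
# bystanders: before/after difference
for a,b in(('scene0','s20'),('side0','d20')):
    A,B=[cv2.GaussianBlur(cv2.imread(f'pics/{x}.png'),(0,0),1.5).astype(int) for x in(a,b)]
    D=np.abs(A-B).sum(2)
    for n,p in(('jar',[724,-293,40]),('cork',[408,370,14]),('screw',[645,-110,8])):
        u,v=proj(b,p)[0].astype(int); print(b,n,D[v-12:v+12,u-12:u+12].max())
def crop(f,u,w,h,s):
    p=cv2.imread(f'pics/{f}.png'); x,y=[int(t) for t in u]; return cv2.resize(p[max(0,y-h//2):max(0,y-h//2)+h,max(0,x-w//2):max(0,x-w//2)+w],None,fx=s,fy=s,interpolation=2)
o=np.zeros((600,800,3),np.uint8)
for f,x0 in(('d20',0),('s20',400)):
    q=crop(f,proj(f,H+[0,0,30])[0],66,100,6); o[:q.shape[0],x0:x0+q.shape[1]]=q
cv2.imwrite('pics/fin.png',cv2.convertScaleAbs(o,alpha=1.4))
E
```

```text
{'t': 26.975, 'ee_pos': [584.101, 13.375, 274.031], 'orientation': [2.052, 0.17, -2.202], 'ft_force': [-0.059, -0.616, -0.677], 'moment': [-0.036, -0.061, 0.021], 'width': 87.53, 'qpos': [0.011, 0.342, 1.628, -0.016, 1.241, 1.417]}
[[-0.069, 0.169, -0.983], [-0.016, -0.986, -0.168], [-0.997, 0.004, 0.071]]
w20 {'eye': [313.9, 199.4], 'tip': [313.6, 172.9], 'legmid': [313.8, 196.9], 'flare': [313.7, 156.2], 'pinend': [313.6, 172.9], 'eyetop': [313.9, 206.9]}
d20 {'eye': [318.1, 183.5], 'tip': [312.3, 219.6], 'legmid': [312.7, 196.6], 'flare': [322.5, 211.4], 'pinend': [312.3, 219.6], 'eyetop': [318.2, 178.3]}
s20 {'eye': [310.3, 181.2], 'tip': [308.2, 217.5], 'legmid': [307.2, 192.0], 'flare': [315.0, 215.8], 'pinend': [308.2, 217.5], 'eyetop': [310.2, 175.5]}
s20 jar 15
s20 cork 246
s20 screw 18
d20 jar 12
d20 cork 12
d20 screw 13
```

View pics/fin.png

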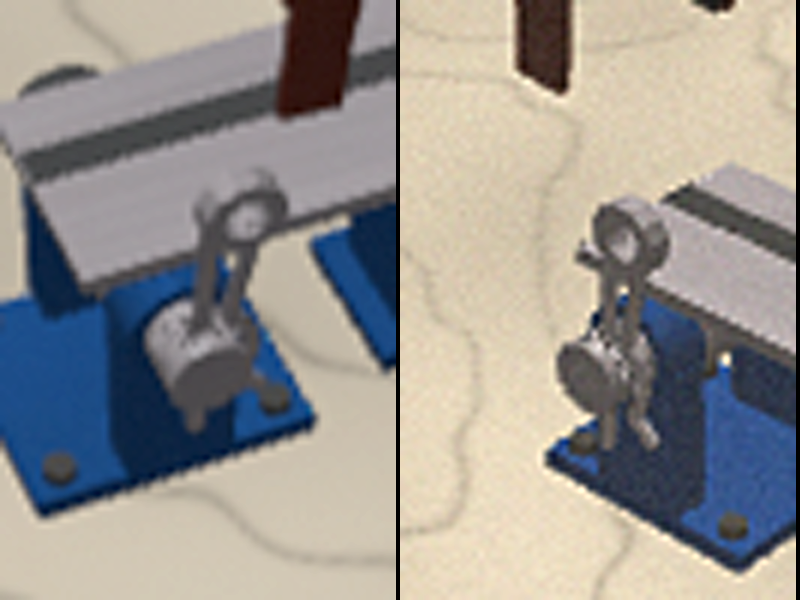

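The final picture shows the leg through the bar with its end at side crop (197,428), the bent leg snapped under the bar, and the eye at (250,212). The gripper is clear of it.

```bash
python3 -c "
from workcell import ctrl
print(ctrl.close_job())"
```

```text
the job is handed in; nothing more can be done
None
```

The hinge pin is pushed home and the R-clip is on it and released. I handed the job in at about 27 s of the 72 s allowed, and the hand-in reported no verdict.

**What I did**
- **Pin:** I pushed it home by its head, at about 5 N until the hard stop. The highest reading I saw was about 15 N.
- **First try at the hole:** I caught the hole with the leg upright and moved it level to roll the pin. The clip turned about 0.08 rad in the grip and the pin did not roll. The upward force stayed at or below about 14 N, and I backed out.
- **Second try:** I tilted the clip to the hole's lean, about 0.45 rad. The leg slid in with no noticeable force, and I turned it upright about the pin's axis.
- **Seating:** I pushed the clip down at about 12 N at most. The bent leg snapped over, and I let go.

**Last checks**
- **Seat:** The pin's axis was about 0.8 mm from the clip's seat point along the leg and 0.1 mm sideways, with the clip leaning 0.02 rad.
- **Position along the pin:** My reading was 1.5 mm from the nominal hole position. That is within my measuring error.
- **Final picture:** The leg is through the pin, the bent leg is under it, and the gripper is clear.
- **Bystanders:** The jar and screwdriver look unmoved in both camera views. The cork block looks unmoved from the side. The scene view did differ at the cork block, which I took to be the arm in front of it without checking.
- **Disagreement:** The first two-camera measurement put the table plate at 131 mm instead of 138 mm. For positions I used the wrist camera with the heights given in the text, and for the fit I went by feel.

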